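# Stand the support post up in the corner jig

### The arm

A 7-joint arm with a two-finger parallel gripper is mounted at the origin on the work surface. World frame = base frame: x ahead of the robot, y to its left, z up, the work surface at z = 0. Lengths are in m, angles in rad, forces in N, time in s.
With the tool pointing down it reaches from about 0.425 to 0.875 m from the base axis. Payload 8.4 kg.
Tool frame: the origin (TCP) lies at the very end of the fingers, on their centre line; the grasp point (between the pads) lies 19 mm behind it; z points along the fingers, y is the line along which they close (so a half turn about z gives the same grasp; the last joint's range is limited). The gripper opens to 85 mm and grips with 20 to 120 N. Pads are 22 mm wide; open, the fingers measure 114 mm over their backs; the gripper's body (76 mm by 85 mm) begins 54 mm behind the grasp point. The pads swing forward as they close: fully open they stand 13 mm farther back than shut.
Start: joints at [-0.099, 0.333, 0.04, 1.465, -0.013, 1.343, -0.059], TCP at [0.65, -0, 0.206] pointing down, gripper open.
Joint ranges: [-2.58, 2.58], [-0.38, 2.09], [-1.3, 1.39], [0.25, 2.4], [-1.5, 4.64], [0.08, 2.09], [-2.65, 2.65]. Speed limits (rad/s): [2.22, 2.22, 2.79, 2.79, 3.14, 3.14, 3.14].

### API

Orientations are given as a rotation vector (axis times angle).
In Python, from plant import get_state, viewer, ticket gives the robot as it stands. The module is installed in compiled form; this text tells all that it offers.
- The arm moves only by the shell command python3 -m inch 'ROWS' [FORCE]. ROWS is JSON, a list of rows, each an object with "twist": the turn, a rotation vector about the tool's x, y, z in degrees, a list of three; "slide": the shift along the tool's x, y, z in mm, a list of three; "jaw": the closure in counts, from 0 (fully open) to 255 (shut). A call has 1 to 12 rows; each row shifts and turns the commanded pose from where the row before left it, along the tool's axes as they then stand; what a row does not reach is not made up. A row lasts 1/8 s, in which the tool goes at most 62.5 mm and 10.7 degrees, less where a joint would pass 70% of its speed; a pose out of reach is approached as far as the arm can. A call with a gripper value outside its range is refused whole. The fingers move at their own pace and stop on an object; FORCE is the grip in N (left out, the last holds). Time passes only in rows, so rows that do not move let the fingers close. It gives the time, the measured TCP pose, the force, the opening and the grip force at its end, in the units of the state.
- get_state(): the state, without advancing time (a new reading comes with each control period).
- viewer.capture(name): name is "scene" or "side" or "wrist"; returns the picture (480x640x3 uint8, red, green, blue); there is no depth.
- viewer.camera_params(name): a dict with "intrinsics" (3x3 intrinsics, pixels), "k1" (the pictures are not rectified: a ray, as slopes to the right and down, at radius r is drawn at 1 + k1 r^2 times it, then the intrinsics apply), "R" (3x3) and "t" (3): a world point X has camera coordinates R X + t; the wrist camera has in their place "tool_from_camera" (4x4, takes a point from camera to tool coordinates, whose origin is the TCP and whose axes are the flange's). Camera axes: x right, y down, z forward; pixel columns grow to the right and rows downward; lengths in m; the calibration is good to about 2 mm. A picture is of the moment at which its call begins: read the wrist's pose just before it. camera_params takes no time and is no camera call.
- ticket.job_done(): hands the job in; it is judged then, once.
The state is a dict: "time": time; "joint_pos": joint angles; "joint_vel": joint speeds; "joint_torque": joint torques, N m; "tcp_pos": TCP position; "eef_rot": TCP orientation; "contact_force": force on the tool from outside, world axes, zero at the start; "moment": the same for the moment, N m; "width": finger opening in m; "grasp_force": force on a finger pad.
Only numpy, scipy, OpenCV 4.12 (cv2) and the standard library are available. Lean on these libraries where they do the work, as an engineer would, in place of code of your own. Each camera call takes 0.05 s, during which the arm holds its last target. There are 200 camera calls.

### The job

Tip the red support post up onto its square foot without lifting it off the bench, let go, then nudge it gently near its top and let go again to see that it stands without wobbling. Then slide it, upright, home into the corner of the steel jig, its foot flush against both stops, and swing the yellow gate fully shut along the foot. Leave the post standing and the other things on the bench alone.

Things in the scene. Friction and masses are not known exactly. Their poses are not given: they have to be found in the camera images.
- post: Steel support post, 0.64 to 0.98 kg, 190 mm tall: square red foot 46 x 46 x 26 mm thick, shaft 20 mm in diameter, red head 30 mm in diameter, 18 mm thick. Origin: centre of the foot's underside; z along the shaft to the head; x, y square to the foot. Centre of mass about 66 mm up: standing, it falls back onto its foot if tilted under about 0.3 rad.
- post_top (a point): Centre of the post's top face. At the start the post lies propped on the batten, head to the robot's right (about -y), z axis 0.31 rad above level, the head's underside 60 mm above the bench and clear beneath. It rests on its foot's own -y edge and tips up about that edge towards the robot's left, to stand left of it; it may rock for 2 s.
- batten: Timber batten fixed to the bench, 60 mm (its x) by 20 mm (its y), 40 mm high; the lying post's shaft rests across its middle, 90 mm from the foot's underside. Origin: centre of its underside.
- jig: Fixed corner jig, steel bars 22 mm high on the bare bench. Origin: on the bench, centre of the foot's place (white painted 46 mm square). Back stop: face at jig x = +23 mm, from y = -95 to +55. End stop: face at jig y = +23 mm, from x = -32 to +43. Open towards jig -x (robot) and -y (where the post lies). Gate pivot, 20 mm in diameter, 38 mm high, at jig x = -42, y = +36 mm.
- gate (a joint): Yellow swing gate, rad about the jig's pivot: 0 shut (end of travel), 2.1 wide open; stays where left, about 0.4 N at the knob moves it. Bar 12 mm wide, 8 to 20 mm above the bench. Shut: along jig -y before the foot, from jig x = -25 (inner) to -37 mm (outer face), to y = -82. Opening swings the free end to jig -x, then +y (clockwise from above).
- gate_knob (a point): Top centre, 38 mm above the bench, of the upright black knob (12 mm in diameter, 18 mm tall) near the gate bar's free end; on the bar's centre line, 110 mm along it from the pivot. Gate shut: at jig x = -31, y = -74 mm.
- rod_can: Bystander: tin can 96 mm in diameter, 110 mm tall, full of rods to about 215 mm; origin under its centre.
- jar: Bystander: glass jar 60 mm in diameter, 70 mm tall; origin under its centre.
- carton: Bystander: cardboard carton 160 x 220 x 60 mm high; origin under its centre.
- hammer: Bystander: hammer lying on the bench, about 300 mm long.
- offcut: Bystander: flat copper-coloured offcut 90 x 35 x 8 mm; origin under its centre.
- grinder: Bystander: yellow angle grinder lying on the bench, about 270 mm long; origin under its body.
- screwdriver: Bystander: orange-handled screwdriver lying on the bench, about 200 mm long.
There are look-alikes about, which are no part of the job. Leave any black look-alike of the post alone.

How it is judged:
By the outcome, as a careful person would: the job done as asked, in the order asked, and still so for the second after the job is handed in, with the robot touching nothing.
It also fails if it takes over 72 s, if anything falls off the work surface, if the arm or the gripper's body presses on something with over 40 N, if the wrist force passes 120 N, or if a joint passes its speed limit or range.

## Working session

There is one attempt and no reset: what is moved stays moved. The work goes in short steps, Python scripts to look and compute and a shell command to move; the robot and the scene stay as the last step left them, time stands still between calls to the robot, and variables do not carry over. Pictures are saved under pics/ and viewed, at most 10 in all, crops included, and the job is handed in when it is done.

```bash
mkdir -p pics
cat > h.py <<'E'
import numpy as np, cv2, json
from scipy.spatial.transform import Rotation as Rn
from plant import get_state, viewer, ticket
def cam(n):
    p=viewer.camera_params(n); K=np.array(p["intrinsics"]); k1=p["k1"]
    if n=="wrist":
        s=get_state(); T=np.eye(4); T[:3,:3]=Rn.from_rotvec(s["eef_rot"]).as_matrix(); T[:3,3]=s["tcp_pos"]
        W=T@np.array(p["tool_from_camera"]); R=W[:3,:3].T; t=-R@W[:3,3]
    else: R=np.array(p["R"]); t=np.array(p["t"])
    return K,k1,R,t
def ray(c,uv):
    K,k1,R,t=c
    d=cv2.undistortPoints(np.array([[uv]],float),K,np.array([k1,0,0,0.]))[0,0]
    return -R.T@t, R.T@np.array([d[0],d[1],1])
def onz(c,uv,z):
    o,d=ray(c,uv); return o+d*(z-o[2])/d[2]
def proj(c,X):
    K,k1,R,t=c
    return cv2.projectPoints(np.array(X,float).reshape(-1,3),cv2.Rodrigues(R)[0],t,K,np.array([k1,0,0,0.]))[0][:,0]
def shot(n,f=None):
    c=cam(n); im=cv2.cvtColor(viewer.capture(n),cv2.COLOR_RGB2BGR)
    if f: cv2.imwrite("pics/"+f,im)
    return c,im
E
python3 - <<'E'
from h import *
for n in("scene","side"):
    c,im=shot(n,n+"0.png"); print(n,c[0][0],c[1],-c[2].T@c[3], c[2][2])
s=get_state(); print(s["time"],s["tcp_pos"],s["eef_rot"],s["width"])
print(Rn.from_rotvec(s["eef_rot"]).as_matrix().round(2))
E
```

```text
scene [562.71538529   0.         314.68497032] -0.14701649585243803 [ 1.43681679 -0.82531991  1.41064332] [-0.50283428  0.43527308 -0.74678982]
side [525.93219915   0.         330.54781963] -0.06430785724969519 [ 0.00305585 -0.80812237  0.96962242] [ 0.42864654  0.57293779 -0.69857314]
0.1 [ 6.49542825e-01 -2.17991801e-05  2.05309097e-01] [-2.22072549e+00 -2.22080039e+00  1.79095904e-03] 0.08539964295851106
[[-0.  1. -0.]
 [ 1.  0. -0.]
 [-0. -0. -1.]]
```

View pics/scene0.png

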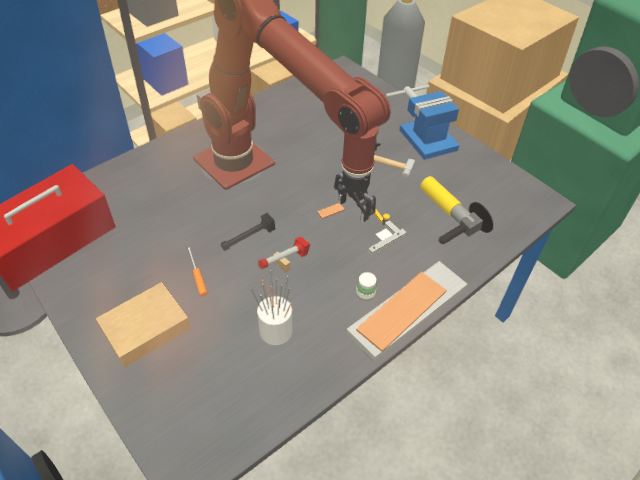

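View pics/side0.png

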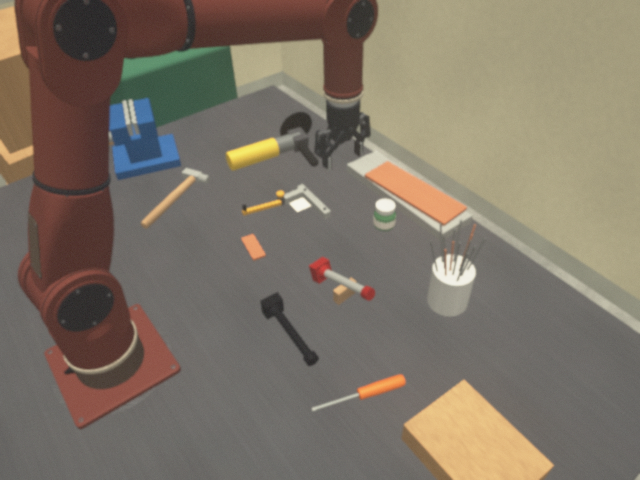

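Scene view: the candidates are the red post (foot 302,245; head 264,263) and the black look-alike (250,232). The jig is at (388,238). In the side view the post's foot is at (320,270) and its head at (368,293), the white square is at (300,205), and the gate is the yellow bar from (245,210) to (281,196), lying open. The toolbox and robot are also red but large. By the description I choose the red-footed post on the batten, and check it in a close crop.

Run:
```python
from h import *
s=cv2.imread("pics/side0.png"); a=cv2.imread("pics/scene0.png")
A=cv2.resize(s[170:320,220:400],None,fx=4,fy=4,interpolation=cv2.INTER_CUBIC)[:, :]
B=cv2.resize(a[195:285,245:425],None,fx=4,fy=4,interpolation=cv2.INTER_CUBIC)
cv2.imwrite("pics/c0.png",A)
def red(im):
    h=cv2.cvtColor(im,cv2.COLOR_BGR2HSV); return (((h[...,0]<6)|(h[...,0]>174))&(h[...,1]>170)&(h[...,2]>80)).astype(np.uint8)
def yel(im):
    h=cv2.cvtColor(im,cv2.COLOR_BGR2HSV); return ((abs(h[...,0].astype(int)-22)<6)&(h[...,1]>150)&(h[...,2]>120)).astype(np.uint8)
def wht(im):
    return (im.min(2)>200).astype(np.uint8)
for n,im in(("side",s),("scene",a)):
    c=cam(n)
    for nm,f,lo in(("red",red,20),("yel",yel,8),("wht",wht,10)):
        N,l,st,ce=cv2.connectedComponentsWithStats(f(im))
        for i in range(1,N):
            u,v=ce[i]
            if st[i][4]>=lo and 200<u<460 and 150<v<330: print(n,nm,ce[i].round(1),st[i],onz(c,ce[i],0.0).round(3))
```

```text
side red [319.7 265.6] [312 260  16  13  66] [ 0.535 -0.05   0.   ]
side yel [252.3 155.8] [227 143  51  26 546] [0.657 0.478 0.   ]
side yel [279.7 193.6] [277 191   6   6  27] [0.618 0.259 0.   ]
side yel [262.4 206.3] [244 200  37  14 142] [0.547 0.242 0.   ]
side wht [299.6 204. ] [291 198  19  13 162] [0.636 0.183 0.   ]
side wht [385.1 204.7] [376 199  19  13 184] [ 0.826  0.027 -0.   ]
side wht [453.3 272.9] [433 255  42  30 584] [ 0.782 -0.279  0.   ]
scene red [301.2 244. ] [295 237  15  18 126] [ 0.488 -0.063  0.   ]
scene yel [439.  194.2] [421 177  40  38 653] [0.618 0.477 0.   ]
scene yel [381.1 215.9] [374 209  16  13  83] [0.563 0.235 0.   ]
scene wht [409.2 164. ] [405 160   9   9  47] [0.433 0.512 0.   ]
scene wht [387.5 234.2] [375 221  30  29 270] [0.638 0.192 0.   ]
scene wht [371.8 248.3] [370 246   5   5  10] [0.65  0.107 0.   ]
scene wht [441.7 286.1] [400 262  66  75 832] [0.903 0.171 0.   ]
scene wht [367.2 279.2] [359 273  17  14 191] [0.733 0.007 0.   ]
scene wht [273.7 312.6] [257 297  35  28 530] [ 0.648 -0.297  0.   ]
```

View pics/c0.png

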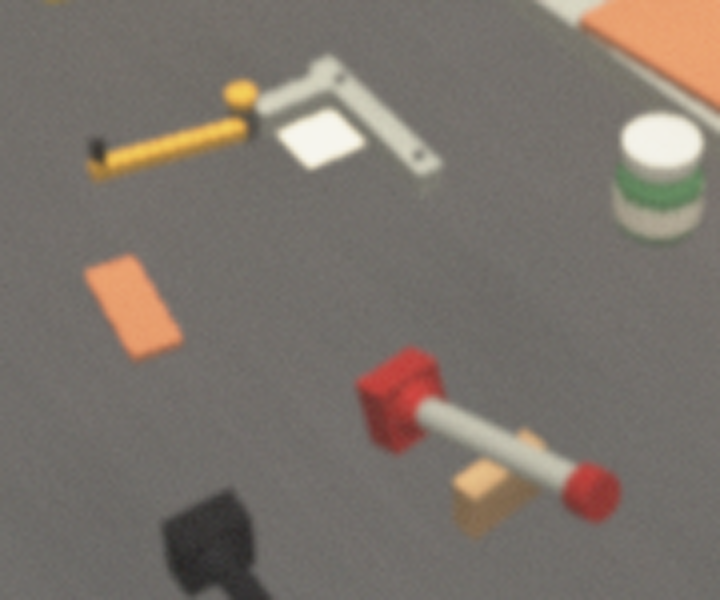

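The crop confirms it: red foot at crop (400,400), shaft across the batten, red head at crop (590,492). The gate is open, with its knob at crop (97,150) and the pivot at (240,95). Now I triangulate.

```bash
cat >> h.py <<'E'
def tri(a,ua,b,ub):
    o1,d1=ray(a,ua);o2,d2=ray(b,ub); s,t=np.linalg.lstsq(np.c_[d1,-d2],o2-o1,rcond=None)[0]
    p,q=o1+s*d1,o2+t*d2; return (p+q)/2,np.linalg.norm(p-q)
E
python3 - <<'E'
from h import *
s=cam("side");a=cam("scene")
f=lambda u,v:(220+u/4,170+v/4)
print("head",tri(s,f(591,492),a,(264,263.5)))
print("foot",tri(s,f(400,400),a,(302,245)))
for n,p in dict(knobtop=(97,142)).items(): print(n,onz(s,f(*p),.038).round(3))
print("pivtop",onz(s,f(240,93),.038).round(3))
for p in((276,135),(330,110),(368,143),(312,170)): print("sq",onz(s,f(*p),0).round(3))
for p in ((330,78),(425,168)): print("backbar top",onz(s,f(*p),.022).round(3))
for p in ((110,300),(155,360),(185,340)): print("offc",onz(s,f(*p),.008).round(3))
print("jartop",onz(s,(385.5,206),.07), "can",onz(s,(453,265),.11), "blackhead",onz(s,(272,305),.04))
T=viewer.camera_params("wrist"); print(np.array(T["tool_from_camera"]).round(3),T["intrinsics"])
E
```

```text
head (array([ 0.52810201, -0.24061299,  0.07328839]), np.float64(0.0020549707598912816))
foot (array([ 0.5122721 , -0.0798464 ,  0.02614799]), np.float64(0.004496227452654802))
knobtop [0.488 0.235 0.038]
pivtop [0.595 0.218 0.038]
sq [ 0.613  0.203 -0.   ]
sq [ 0.66   0.202 -0.   ]
sq [0.66  0.154 0.   ]
sq [ 0.611  0.155 -0.   ]
backbar top [0.667 0.209 0.022]
backbar top [0.66  0.086 0.022]
offc [0.426 0.123 0.008]
offc [0.42  0.057 0.008]
offc [0.445 0.06  0.008]
jartop [ 0.76423247 -0.03819299  0.07      ] can [ 0.71100399 -0.32164887  0.11      ] blackhead [ 0.35303815 -0.11279129  0.04      ]
[[ 0.    -0.952 -0.307  0.079]
 [ 1.     0.     0.001  0.001]
 [-0.001 -0.307  0.952 -0.169]
 [ 0.     0.     0.     1.   ]] [[361.67935785   0.         320.67515282]
 [  0.         361.67935785 243.69054544]
 [  0.           0.           1.        ]]
```

```bash
python3 -m inch '[{"twist":[0,0,0],"slide":[-25,-30,-12],"jaw":0},{"twist":[0,0,0],"slide":[-25,-30,-12],"jaw":0},{"twist":[0,0,0],"slide":[-25,-30,-11],"jaw":0},{"twist":[0,0,0],"slide":[-25,-30,-10],"jaw":0},{"twist":[0,0,0],"slide":[0,0,0],"jaw":0}]'
python3 - <<'E'
from h import *
c,im=shot("wrist","w1.png")
for p in ([.528,-.2406,.073],[.512,-.08,.026],[.636,.1785,0]): print(proj(c,p))
E
```

```text
time: 0.72
tcp_pos: [0.5286, -0.1027, 0.2522]
eef_rot: [2.225, 2.216, 0.001]
contact_force: [0.2, 0.9, 0.5]
width: 0.0854
grasp_force: 0.0
[[319.3020682  334.24254848]]
[[303.89795622 181.48956907]]
[[432.27644413 -99.69799983]]
```

View pics/w1.png

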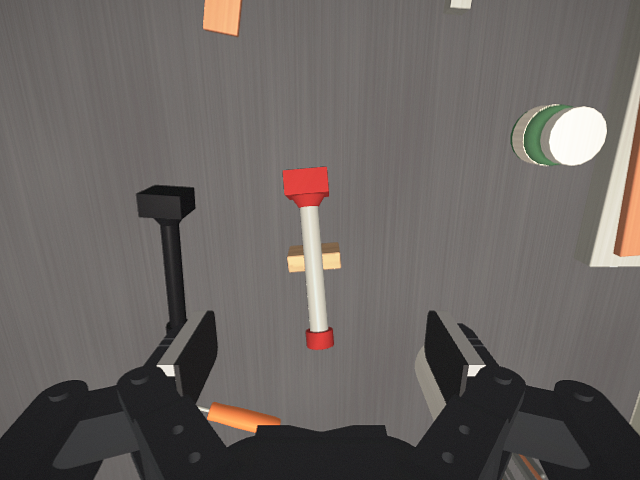

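Run:
```python
from h import *
c=cam("wrist"); im=cv2.imread("pics/w1.png"); h=cv2.cvtColor(im,cv2.COLOR_BGR2HSV)
r=(((h[...,0]<6)|(h[...,0]>174))&(h[...,1]>150)&(h[...,2]>80)).astype(np.uint8)
N,l,st,ce=cv2.connectedComponentsWithStats(r)
for i in range(1,N):
    if st[i][4]>100: print(st[i],ce[i].round(1))
def mid(v):
    x=np.where((im[v,290:345].min(1)>110)&(h[v,290:345,1]<60))[0]+290; return (x.min()+x.max())/2,x.max()-x.min()+1
for v in (212,225,240,285,300,315,325): print(v,mid(v))
th=.31
def hz(s): return s*np.sin(th)+.023*np.cos(th)
# iterate plane: axis in plane z varies; two points
for v in(215,320):
    u=mid(v)[0]; z=.05
    print(v,[onz(c,(u,v),zz).round(4) for zz in (.03,.0725)])
print([onz(c,p,.0438).round(4) for p in((283,169.5),(327,166.5))])
i=[k for k in range(1,N) if st[k][4]>100 and abs(ce[k][1]-338)<20][0]
print("head",onz(c,ce[i],hz(.181)))
```

```text
[ 283  167   46   41 1519] [306.  185.4]
[306 327  28  23 455] [319.5 339.3]
212 (np.float64(315.0), np.int64(51))
225 (np.float64(317.0), np.int64(53))
240 (np.float64(318.0), np.int64(51))
285 (np.float64(316.5), np.int64(54))
300 (np.float64(317.0), np.int64(55))
315 (np.float64(316.5), np.int64(54))
325 (np.float64(316.5), np.int64(52))
215 [array([ 0.5263, -0.1143,  0.03  ]), array([ 0.5268, -0.1042,  0.0725])]
320 [array([ 0.525 , -0.2451,  0.03  ]), array([ 0.5256, -0.2208,  0.0725])]
[array([ 0.4924, -0.0631,  0.0438]), array([ 0.5375, -0.0602,  0.0438])]
head [ 0.52938405 -0.24194833  0.07711929]
```

The wrist view shows the red post with its foot at (306,185), its head at (320,339) and the batten at (314,258). The black look-alike, at (165,205), is about 0.13 m to its left. I'll grip the head with the tool pointing down.

```bash
python3 -m inch '[{"twist":[0,0,-4.3],"slide":[0,0,0],"jaw":0},{"twist":[0,0,0],"slide":[-35,-3,20],"jaw":0},{"twist":[0,0,0],"slide":[-35,-3,20],"jaw":0},{"twist":[0,0,0],"slide":[-35,-2,20],"jaw":0},{"twist":[0,0,0],"slide":[-34,-2,20],"jaw":60},{"twist":[0,0,0],"slide":[0,0,0],"jaw":60}]' 20
python3 - <<'E'
from h import *
c,im=shot("wrist","w2.png"); h=cv2.cvtColor(im,cv2.COLOR_BGR2HSV)
r=(((h[...,0]<6)|(h[...,0]>174))&(h[...,1]>150)&(h[...,2]>60)).astype(np.uint8)
N,l,st,ce=cv2.connectedComponentsWithStats(r)
for i in range(1,N):
    if st[i][4]>100: print(st[i],ce[i].round(1),onz(c,ce[i],.077))
s=get_state();print(s["tcp_pos"],s["width"],s["eef_rot"])
E
```

```text
time: 1.52
tcp_pos: [0.5292, -0.2411, 0.1683]
eef_rot: [-2.138, -2.298, 0.004]
contact_force: [0.6, 0.7, 0.9]
width: 0.065
grasp_force: 0.0
[ 283    0   66   50 2841] [316.   21.6] [ 0.51673659 -0.09917321  0.077     ]
[299 227  39  25 940] [318.  239.1] [ 0.5280543  -0.24233426  0.077     ]
[ 0.53021119 -0.23927373  0.16943961] 0.06578235424642608 [-2.13585430e+00 -2.30036979e+00  2.01622877e-03]
```

```bash
python3 -m inch '[{"twist":[0,0,0],"slide":[-1,-1,30],"jaw":60},{"twist":[0,0,0],"slide":[0,0,30],"jaw":60},{"twist":[0,0,0],"slide":[0,0,30],"jaw":60},{"twist":[0,0,0],"slide":[0,0,20],"jaw":60},{"twist":[0,0,0],"slide":[0,0,0],"jaw":110},{"twist":[0,0,0],"slide":[0,0,0],"jaw":200},{"twist":[0,0,0],"slide":[0,0,0],"jaw":200},{"twist":[0,0,0],"slide":[0,0,0],"jaw":200},{"twist":[0,0,0],"slide":[0,0,0],"jaw":200}]' 20
```

```text
time: 2.7
tcp_pos: [0.53, -0.2405, 0.0618]
eef_rot: [2.136, 2.302, 0.001]
contact_force: [-0.3, 1.0, 2.6]
width: 0.0185
grasp_force: 2.5
```

```bash
python3 -m inch '[{"twist":[0,0,0],"slide":[0,0,0],"jaw":200}]'
python3 - <<'E'
from h import *
c,im=shot("wrist"); c2,b=shot("side")
print(proj(c2,[.529,-.242,.077]))
o=np.hstack([im[100:420,140:540],cv2.resize(b[240:340,310:435],(400,320),interpolation=cv2.INTER_CUBIC)])
cv2.imwrite("pics/g1.png",o)
E
```

```text
time: 2.82
tcp_pos: [0.5297, -0.2407, 0.0615]
eef_rot: [2.136, 2.303, 0.0]
contact_force: [-0.1, -1.3, 3.3]
width: 0.0185
grasp_force: 2.6
[[368.21834984 291.74180411]]
```

View pics/g1.png

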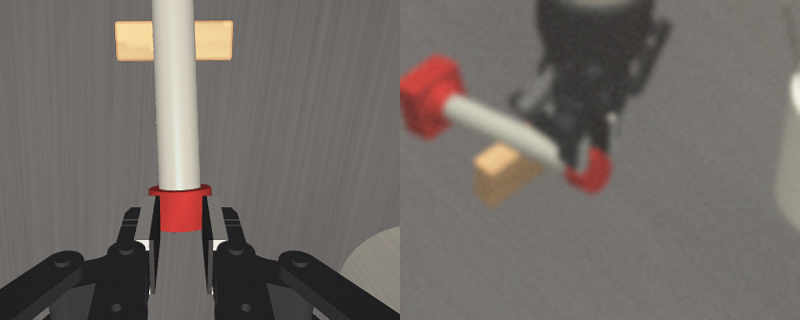

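Run:
```python
from h import *
c=cam("wrist")
for X in ([.5297,-.2407,.0615],[.5297,-.2407,.0805],[.5297-.009,-.2407,.0615],[.5297-.009,-.2407+.011,.0615],[.5297-.009,-.2407-.011,.0615],[.529,-.242,.077],[.5145,-.242,.077],[.528,-.2335,.0745],[.529,-.2505,.080]): print(X,(proj(c,X)[0]-[140,100]).round(0))
s=get_state();print(s["width"],s["grasp_force"],s["contact_force"],s["moment"])
```

```text
[0.5297, -0.2407, 0.0615] [179. 190.]
[0.5297, -0.2407, 0.0805] [178. 207.]
[0.5206999999999999, -0.2407, 0.0615] [161. 188.]
[0.5206999999999999, -0.2297, 0.0615] [162. 168.]
[0.5206999999999999, -0.2517, 0.0615] [160. 208.]
[0.529, -0.242, 0.077] [177. 206.]
[0.5145, -0.242, 0.077] [146. 204.]
[0.528, -0.2335, 0.0745] [176. 187.]
[0.529, -0.2505, 0.08] [175. 225.]
0.018151109391571604 2.6556605100631714 [-0.12289267  0.29570369  2.29340263] [-0.10197539 -0.00978196  0.07469807]
```

The picture shows the pads closed to 18 mm over the top of the head: the pad tips sit high, at about v=190. I'll open, go 15 mm deeper and close again.

```bash
python3 -m inch '[{"twist":[0,0,0],"slide":[0,0,0],"jaw":80},{"twist":[0,0,0],"slide":[0,0,0],"jaw":80},{"twist":[0,0,0],"slide":[0,0,0],"jaw":80},{"twist":[0,0,0],"slide":[0,0,8],"jaw":80},{"twist":[0,0,0],"slide":[0,0,8],"jaw":80},{"twist":[0,0,0],"slide":[0,0,0],"jaw":150},{"twist":[0,0,0],"slide":[0,0,0],"jaw":200},{"twist":[0,0,0],"slide":[0,0,0],"jaw":200},{"twist":[0,0,0],"slide":[0,0,0],"jaw":200},{"twist":[0,0,0],"slide":[0,0,0],"jaw":200}]' 20
python3 - <<'E'
from h import *
c,im=shot("wrist"); c2,b=shot("side")
o=np.hstack([im[100:420,140:540],cv2.resize(b[240:340,310:435],(400,320),interpolation=cv2.INTER_CUBIC)])
cv2.imwrite("pics/g2.png",o)
E
```

```text
time: 4.18
tcp_pos: [0.5293, -0.2403, 0.0451]
eef_rot: [-2.136, -2.303, 0.0]
contact_force: [-1.7, -0.2, -1.1]
width: 0.0294
grasp_force: 20.8
```

Run:
```python
import numpy as np
t=np.linspace(.31,np.pi/2,15); y=-181*np.cos(t)+23*np.sin(t); z=181*np.sin(t)+23*np.cos(t)
print(np.c_[t[1:],np.diff(y),-np.diff(z)].round(1))
```

```text
[[  0.4   7.6 -14.6]
 [  0.5   8.9 -13.8]
 [  0.6  10.1 -13. ]
 [  0.7  11.2 -12. ]
 [  0.8  12.2 -10.9]
 [  0.9  13.2  -9.8]
 [  0.9  14.   -8.6]
 [  1.   14.7  -7.3]
 [  1.1  15.3  -5.9]
 [  1.2  15.8  -4.5]
 [  1.3  16.1  -3.1]
 [  1.4  16.3  -1.6]
 [  1.5  16.4  -0.1]
 [  1.6  16.4   1.3]]
```

```bash
python3 -m inch '[{"twist":[0,0,0],"slide":[7.6,0,-14.4],"jaw":200},{"twist":[0,0,0],"slide":[8.9,0,-13.7],"jaw":200},{"twist":[0,0,0],"slide":[10.1,0,-12.9],"jaw":200},{"twist":[0,0,0],"slide":[11.2,0,-12],"jaw":200},{"twist":[0,0,0],"slide":[0,0,0],"jaw":200},{"twist":[0,0,0],"slide":[0,0,0],"jaw":200}]'
python3 - <<'E'
from h import *
c2,b=shot("side"); c3,d=shot("scene")
o=np.hstack([cv2.resize(b[220:320,300:400],(400,400),interpolation=cv2.INTER_CUBIC),cv2.resize(d[190:290,240:340],(400,400),interpolation=cv2.INTER_CUBIC)])
cv2.imwrite("pics/t1.png",o)
E
```

```text
time: 5.03
tcp_pos: [0.5267, -0.2031, 0.0981]
eef_rot: [2.136, 2.303, -0.0]
contact_force: [0.4, -0.9, -2.0]
width: 0.029
grasp_force: 20.1
```

View pics/t1.png

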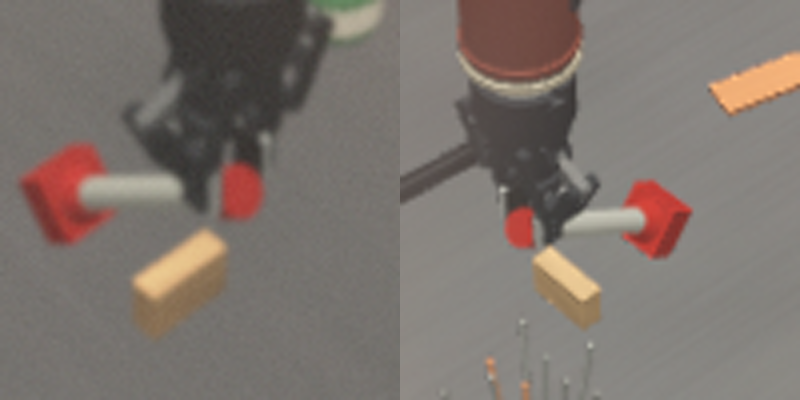

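The post is tipping about its foot edge: the foot is at (65,195) left and the head is in the pads at (240,190). The load of about 2–3 N means the foot is still down, so I continue.

```bash
python3 -m inch '[{"twist":[0,0,0],"slide":[12.2,0,-10.8],"jaw":200},{"twist":[0,0,0],"slide":[13.2,0,-9.7],"jaw":200},{"twist":[0,0,0],"slide":[14,0,-8.5],"jaw":200},{"twist":[0,0,0],"slide":[14.7,0,-7.2],"jaw":200},{"twist":[0,0,0],"slide":[0,0,0],"jaw":200}]'; python3 -m inch '[{"twist":[0,0,0],"slide":[15.3,0,-5.8],"jaw":200},{"twist":[0,0,0],"slide":[15.8,0,-4.4],"jaw":200},{"twist":[0,0,0],"slide":[16.1,0,-3],"jaw":200},{"twist":[0,0,0],"slide":[0,0,0],"jaw":200},{"twist":[0,0,0],"slide":[0,0,0],"jaw":200}]'
```

```text
time: 5.75
tcp_pos: [0.5232, -0.1473, 0.1354]
eef_rot: [2.133, 2.305, 0.002]
contact_force: [-1.2, -1.9, 0.5]
width: 0.0287
grasp_force: 20.0
time: 6.38
tcp_pos: [0.5194, -0.1007, 0.148]
eef_rot: [2.135, 2.304, 0.001]
contact_force: [-1.9, -2.2, 5.5]
width: 0.0289
grasp_force: 19.5
```

```bash
python3 -m inch '[{"twist":[0,0,0],"slide":[8,0,-1],"jaw":200},{"twist":[0,0,0],"slide":[8.3,0,-0.6],"jaw":200},{"twist":[0,0,0],"slide":[8,0,0],"jaw":200},{"twist":[0,0,0],"slide":[8.3,0,0],"jaw":200},{"twist":[0,0,0],"slide":[6,0,0.4],"jaw":200},{"twist":[0,0,0],"slide":[5,0,0.4],"jaw":200},{"twist":[0,0,0],"slide":[0,0,0],"jaw":200},{"twist":[0,0,0],"slide":[0,0,0],"jaw":200}]';  python3 - <<'E'
from h import *
c2,b=shot("side"); c3,d=shot("scene"); e=proj(c2,[.517,-.06,.08])[0]; g=proj(c3,[.517,-.06,.08])[0]; print(e,g)
cut=lambda im,e:cv2.resize(im[int(e[1])-50:int(e[1])+50,int(e[0])-50:int(e[0])+50],(400,400),interpolation=cv2.INTER_CUBIC)
cv2.imwrite("pics/t2.png",np.hstack([cut(b,e),cut(d,g)]))
E
```

```text
time: 7.38
tcp_pos: [0.5163, -0.0568, 0.1492]
eef_rot: [2.135, 2.304, 0.002]
contact_force: [-1.4, 0.2, 9.0]
width: 0.0282
grasp_force: 19.0
[315.40682143 248.43148392] [307.40524387 232.45382543]
```

View pics/t2.png

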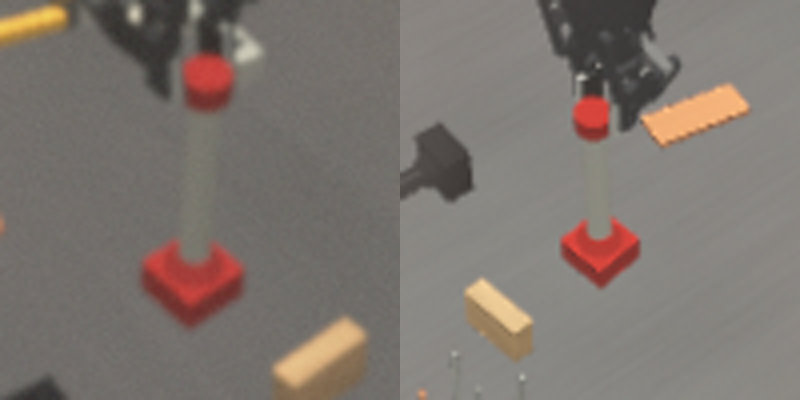

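Nearly upright: the head is at (207,82) above the foot at (195,280) in the side crop. I'll bring it the last few mm, ease the press and open.

```bash
python3 -m inch '[{"twist":[0,0,0],"slide":[2,0,-0.4],"jaw":200},{"twist":[0,0,0],"slide":[2,0,-0.4],"jaw":200},{"twist":[0,0,0],"slide":[0,0,0],"jaw":200},{"twist":[0,0,0],"slide":[0,0,0],"jaw":165},{"twist":[0,0,0],"slide":[0,0,0],"jaw":150},{"twist":[0,0,0],"slide":[0,0,0],"jaw":120},{"twist":[0,0,0],"slide":[0,0,0],"jaw":80},{"twist":[0,0,0],"slide":[0,0,0],"jaw":80},{"twist":[0,0,0],"slide":[0,0,0],"jaw":80}]';  cat >> h.py <<'E'
def redm(im):
    h=cv2.cvtColor(im,cv2.COLOR_BGR2HSV); return (((h[...,0]<6)|(h[...,0]>174))&(h[...,1]>150)&(h[...,2]>70)).astype(np.uint8)
def blobs(m,lo,box):
    N,l,st,ce=cv2.connectedComponentsWithStats(m); return [(ce[i],st[i]) for i in range(1,N) if st[i][4]>=lo and box[0]<ce[i][0]<box[2] and box[1]<ce[i][1]<box[3]]
def post(out=True):
    a,A=shot("side"); b,B=shot("scene")
    r=[]
    for c,im in((a,A),(b,B)):
        bl=sorted(blobs(redm(im),15,(240,170,420,330)),key=lambda q:q[0][1]); r.append([(q[0].round(1),q[1][4]) for q in bl])
    return a,b,A,B,r
E
python3 - <<'E'
from h import *
a,b,A,B,r=post(); print(r)
print("head",tri(a,r[0][0][0],b,r[1][0][0]),"foot",tri(a,r[0][-1][0],b,r[1][-1][0]))
E
```

```text
time: 8.6
tcp_pos: [0.5156, -0.0543, 0.1492]
eef_rot: [2.137, 2.303, 0.0]
contact_force: [-0.7, 0.3, 0.3]
width: 0.0586
grasp_force: 0.0
[[(array([309.4, 216.5]), np.int32(87)), (array([312.4, 268.5]), np.int32(217))], [(array([306.2, 207.4]), np.int32(75)), (array([306.1, 244.4]), np.int32(171))]]
head (array([ 0.50716015, -0.05724834,  0.18485713]), np.float64(0.001367054619004998)) foot (array([ 0.50766702, -0.05674788,  0.01198862]), np.float64(0.0015154862316179311))
```

The post stands on its own: head and foot are within 1 mm of each other in plan. Now the gentle nudge at the head, with the open left finger.

```bash
python3 -m inch '[{"twist":[0,0,0],"slide":[0,4,0],"jaw":80},{"twist":[0,0,0],"slide":[0,4,0],"jaw":80},{"twist":[0,0,0],"slide":[0,3,0],"jaw":80},{"twist":[0,0,0],"slide":[0,3,0],"jaw":80},{"twist":[0,0,0],"slide":[0,2,0],"jaw":80},{"twist":[0,0,0],"slide":[0,2,0],"jaw":80},{"twist":[0,0,0],"slide":[0,0,0],"jaw":80}]'
python3 - <<'E'
from h import *
a,b,A,B,r=post(); print(r)
print("head",tri(a,r[0][0][0],b,r[1][0][0])[0],"foot",tri(a,r[0][-1][0],b,r[1][-1][0])[0])
E
```

```text
time: 9.57
tcp_pos: [0.5335, -0.0529, 0.149]
eef_rot: [-2.136, -2.303, 0.0]
contact_force: [-1.5, -0.3, 0.9]
width: 0.0591
grasp_force: 0.5
[[(array([314.6, 213.4]), np.int32(63)), (array([312.3, 268. ]), np.int32(226))], [(array([309. , 209.1]), np.int32(76)), (array([306.1, 244.4]), np.int32(168))]]
head [ 0.52090681 -0.05795955  0.18795597] foot [ 0.50795098 -0.05660065  0.01286831]
```

It has tilted about 0.07 rad with the foot unmoved. I retreat and wait.

```bash
python3 -m inch '[{"twist":[0,0,0],"slide":[0,-3,0],"jaw":80},{"twist":[0,0,0],"slide":[0,-3,0],"jaw":80},{"twist":[0,0,0],"slide":[0,-4,0],"jaw":80},{"twist":[0,0,0],"slide":[0,-6,0],"jaw":40},{"twist":[0,0,0],"slide":[0,-4,0],"jaw":0},{"twist":[0,0,0],"slide":[0,0,0],"jaw":0},{"twist":[0,0,0],"slide":[0,0,0],"jaw":0},{"twist":[0,0,0],"slide":[0,0,0],"jaw":0}]'
python3 - <<'E'
from h import *
for k in range(2):
    a,b,A,B,r=post(); print(r[0][0],r[1][0])
    print("head",tri(a,r[0][0][0],b,r[1][0][0])[0],"foot",tri(a,r[0][-1][0],b,r[1][-1][0])[0])
E
python3 -m inch '[{"twist":[0,0,0],"slide":[0,0,-20],"jaw":0},{"twist":[0,0,0],"slide":[0,0,-30],"jaw":0},{"twist":[0,0,0],"slide":[-10,0,-40],"jaw":0},{"twist":[0,0,0],"slide":[-20,0,-30],"jaw":0},{"twist":[0,0,0],"slide":[-20,0,-10],"jaw":0},{"twist":[0,0,0],"slide":[0,0,0],"jaw":0}]'
python3 - <<'E'
from h import *
c,im=shot("wrist","w3.png"); print(get_state()["joint_pos"])
for q,st in blobs(redm(im),60,(0,0,640,480)): print(q,st)
print(proj(c,[.513,-.055,.19]),proj(c,[.513,-.055,.026]))
E
```

```text
time: 10.68
tcp_pos: [0.5136, -0.0544, 0.1491]
eef_rot: [-2.137, -2.303, -0.0]
contact_force: [-0.5, 0.2, 0.3]
width: 0.0853
grasp_force: 0.0
(array([309.2, 216.5]), np.int32(92)) (array([306.2, 207.5]), np.int32(74))
head [ 0.50700611 -0.05694908  0.18445237] foot [ 0.50733146 -0.0568485   0.01185012]
(array([309.2, 216.4]), np.int32(93)) (array([306.2, 207.5]), np.int32(74))
head [ 0.50707939 -0.05695518  0.18462542] foot [ 0.50785639 -0.0567407   0.01195737]
time: 11.62
tcp_pos: [0.5175, -0.1057, 0.2798]
eef_rot: [2.139, 2.299, 0.001]
contact_force: [0.2, -0.4, -1.0]
width: 0.0853
grasp_force: 0.0
[ 0.00487011  0.05180356  0.11497381  1.65186489 -0.0062072   1.43836574
  0.19452805]
[313.02099498 160.04381561] [ 291  131   46   60 2191]
[[317.66945757 168.8678408 ]] [[318.5390565  152.93309752]]
```

View pics/w3.png

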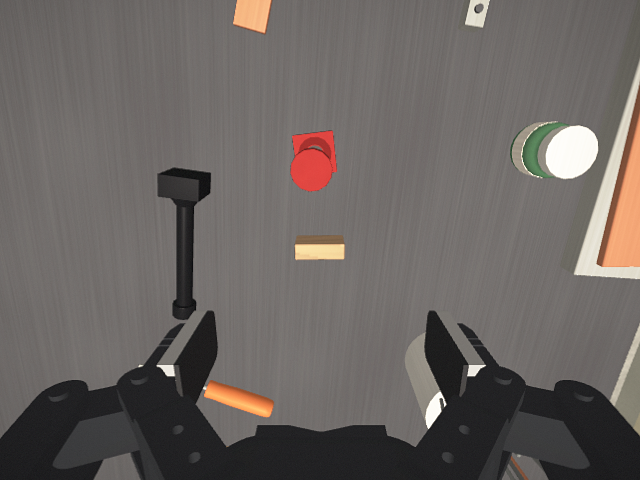

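It stands still after the nudge. The wrist view shows the head top at (312,170), with the foot's far edge from (292,136) to (333,131). Next I'll grip the shaft low with the tool tilted, approaching from the -y side so the post stays clear of the palm. First I measure, then try the tilt in free air.

```bash
python3 - <<'E'
from h import *
c=cam("wrist"); im=cv2.imread("pics/w3.png"); m=redm(im)
print("top",onz(c,(312,170),.19))
p=[onz(c,q,.026) for q in((292,136.5),(333.5,131))]; print("edge",p,np.degrees(np.arctan2(*(p[1]-p[0])[[1,0]])), "ctr est",(p[0]+p[1])/2)
E
python3 -m inch '[{"twist":[0,10.5,0],"slide":[-20,0,0],"jaw":0},{"twist":[0,10.5,0],"slide":[0,0,0],"jaw":0},{"twist":[0,10.5,0],"slide":[0,0,0],"jaw":0},{"twist":[0,10.5,0],"slide":[0,0,0],"jaw":0},{"twist":[0,10.5,0],"slide":[0,0,0],"jaw":0},{"twist":[0,10.5,0],"slide":[0,0,0],"jaw":0},{"twist":[0,0,0],"slide":[0,0,0],"jaw":0},{"twist":[0,0,0],"slide":[0,0,0],"jaw":0}]'
python3 - <<'E'
from h import *
s=get_state(); print(s["joint_pos"]); print(Rn.from_rotvec(s["eef_rot"]).as_matrix().round(3))
c,im=shot("wrist","w4.png"); print(proj(c,[.513,-.055,.19]),proj(c,[.636,.1785,0]))
E
```

```text
top [ 0.50857067 -0.05445313  0.19      ]
edge [array([ 0.48137143, -0.03768096,  0.026     ]), array([ 0.5271436 , -0.02838523,  0.026     ])] 11.47989988919428 ctr est [ 0.50425751 -0.0330331   0.026     ]
time: 12.68
tcp_pos: [0.5191, -0.1232, 0.2794]
eef_rot: [-1.479, -1.597, -0.904]
contact_force: [-0.0, 0.5, 0.2]
width: 0.085
grasp_force: 0.0
[ 0.48021557  0.56875305  0.24075469  1.43648381 -0.87058516  1.99183882
  0.81702961]
[[-0.035  0.997 -0.068]
 [ 0.455  0.077  0.887]
 [ 0.89   0.    -0.456]]
[[318.20767151 291.3623465 ]] [[405.71034902 253.2372978 ]]
```

View pics/w4.png

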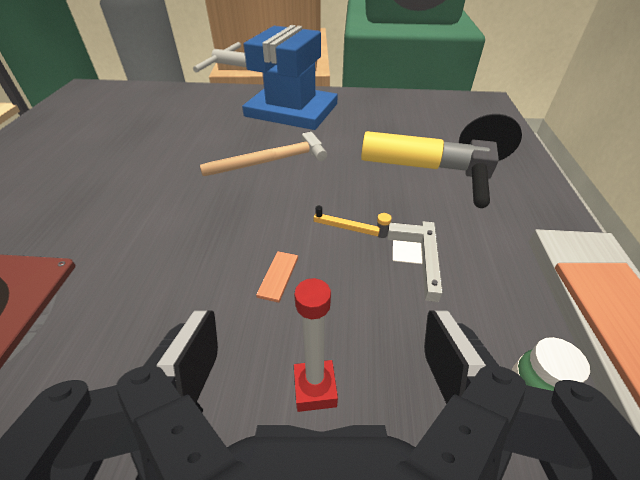

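The wrist view from the side shows the post upright: head (313,292), foot (315,387). The white square is at (407,251), the gate runs from its pivot at (384,222) to the knob at (319,212), and the lane to the jig is clear. The copper offcut at (278,276) is off to the left. I compute the jig pose and the grasp move.

Run:
```python
from h import *
c=cam("wrist"); im=cv2.imread("pics/w4.png"); h=cv2.cvtColor(im,cv2.COLOR_BGR2HSV)
m=((im.min(2)>195)).astype(np.uint8); m[:235]=0;m[270:]=0;m[:,:385]=0;m[:,426:]=0
ct=max(cv2.findContours(m,0,2)[0],key=cv2.contourArea); ap=cv2.approxPolyDP(ct,3,True)[:,0]
W=[onz(c,p,0)[:2] for p in ap]; print(ap.tolist(),np.round(W,4).tolist(), np.mean(W,0))
W=np.array([onz(c,p,0)[:2] for p in ct[:,0]],np.float32); print("rect",cv2.minAreaRect(W*1000))
print("knob",onz(c,(319,208.5),.038),"pivtop",onz(c,(384,217),.038))
print("bar top edge inner",[onz(c,p,.022).round(4) for p in((424,235),(429,291))])
f=[onz(c,p,.026) for p in((294.5,365),(334,362))]+[onz(c,p,0) for p in((298.5,409.5),(337,405.5))]; print("foot edges",np.round(f,4).tolist())
s=get_state(); R=Rn.from_rotvec(s["eef_rot"]).as_matrix()
P=np.array([.5087,-.055,.075]); tip=P+R[:,2]*.026
for off in(.12,0): print("slide",((R.T@(tip-R[:,2]*off-s["tcp_pos"]))*1000).round(1), tip-R[:,2]*off)
```

```text
[[393, 240], [394, 260], [421, 263], [420, 243]] [[0.618, 0.209], [0.6167, 0.163], [0.6591, 0.1599], [0.6627, 0.2054]] [0.63913036 0.18432073]
rect ((639.2591552734375, 184.65289306640625), (46.79995346069336, 45.55868911743164), 86.31948852539062)
knob [0.49028402 0.23598491 0.038     ] pivtop [0.59871547 0.22281521 0.038     ]
bar top edge inner [array([0.6645, 0.2019, 0.022 ]), array([0.6574, 0.087 , 0.022 ])]
foot edges [[0.4836, -0.0391, 0.026], [0.5298, -0.0317, 0.026], [0.4922, -0.0797, 0.0], [0.5361, -0.0717, 0.0]]
slide [-151.4   -5.7   60.9] [ 0.51505338 -0.13837332  0.11794792]
slide [-151.4   -5.7  180.9] [ 0.50694268 -0.03193929  0.06312079]
```

```bash
python3 -m inch '[{"twist":[0,0,0],"slide":[-40,-2,0],"jaw":0},{"twist":[0,0,0],"slide":[-40,-2,0],"jaw":0},{"twist":[0,0,0],"slide":[-40,-1,10],"jaw":0},{"twist":[0,0,0],"slide":[-31,-1,25],"jaw":0},{"twist":[0,0,0],"slide":[0,0,25],"jaw":0},{"twist":[0,0,0],"slide":[0,0,0],"jaw":0},{"twist":[0,0,0],"slide":[0,0,0],"jaw":0}]'
python3 - <<'E'
from h import *
s=get_state(); print(s["joint_pos"][5]); R=Rn.from_rotvec(s["eef_rot"]).as_matrix(); print(R.round(3))
P=np.array([.5087,-.055,.075]); tip=P+R[:,2]*.026
print("slide",((R.T@(tip-s["tcp_pos"]))*1000).round(1))
E
```

```text
time: 13.6
tcp_pos: [0.5148, -0.1398, 0.1192]
eef_rot: [-1.478, -1.599, -0.906]
contact_force: [0.3, 0.3, -0.5]
width: 0.0853
grasp_force: 0.0
1.8348314304379691
[[-0.038  0.997 -0.067]
 [ 0.455  0.076  0.887]
 [ 0.89   0.003 -0.457]]
slide [ -0.5   0.2 121.8]
```

```bash
python3 -m inch '[{"twist":[0,0,0],"slide":[0,0,30],"jaw":0},{"twist":[0,0,0],"slide":[0,0,30],"jaw":0},{"twist":[0,0,0],"slide":[0,0,30],"jaw":0},{"twist":[0,0,0],"slide":[0,0,20],"jaw":0},{"twist":[0,0,0],"slide":[0,0,11],"jaw":0},{"twist":[0,0,0],"slide":[0,0,0],"jaw":100},{"twist":[0,0,0],"slide":[0,0,0],"jaw":170},{"twist":[0,0,0],"slide":[0,0,0],"jaw":170}]' 30;  python3 - <<'E'
from h import *
c,im=shot("wrist"); h=cv2.resize(im[200:480,120:520],(600,420))
a,A=shot("side"); cv2.imwrite("pics/g3.png",np.hstack([h,np.vstack([cv2.resize(A[180:300,260:360],(200,240)),np.zeros((180,200,3),np.uint8)])]))
E
```

```text
time: 14.6
tcp_pos: [0.5061, -0.0332, 0.0625]
eef_rot: [-1.48, -1.594, -0.907]
contact_force: [-0.1, 0.3, -0.1]
width: 0.0323
grasp_force: 0.0
```

View pics/g3.png

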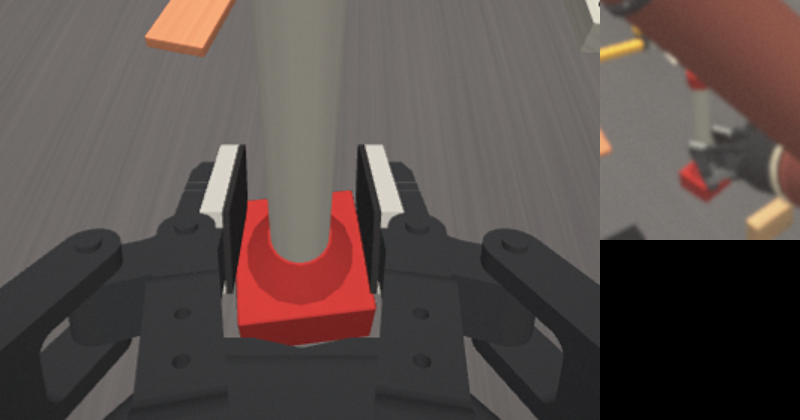

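The shaft is centred between the pads (u≈300, between 245 and 360), with the foot clear below. Now I close.

```bash
python3 -m inch '[{"twist":[0,0,0],"slide":[0,0,0],"jaw":220},{"twist":[0,0,0],"slide":[0,0,0],"jaw":220},{"twist":[0,0,0],"slide":[0,0,0],"jaw":220},{"twist":[0,0,0],"slide":[0,0,0],"jaw":220}]' 30;  python3 - <<'E'
from h import *
a,b,A,B,r=post(); print(r)
s=get_state(); R=Rn.from_rotvec(s["eef_rot"]).as_matrix()
print(s["contact_force"],s["width"],(R.T@[1,0,0]).round(3),(R.T@[0,1,0]).round(3),(R.T@[0,0,1]).round(3))
E
```

```text
time: 15.2
tcp_pos: [0.5057, -0.0324, 0.0626]
eef_rot: [-1.479, -1.594, -0.906]
contact_force: [-3.2, -2.9, 3.6]
width: 0.0185
grasp_force: 31.3
[[(array([306.4, 219.4]), np.int32(23)), (array([306.8, 269.3]), np.int32(111))], [(array([306.6, 207.4]), np.int32(73)), (array([308.7, 245.1]), np.int32(114))]]
[-4.46423523 -3.90173904  4.55349586] 0.018311200769764405 [-0.034  0.997 -0.067] [0.453 0.075 0.889] [ 0.891 -0.    -0.454]
```

Gripped. Next I turn the post by -13.4° in place to match the jig's yaw, keeping it on the bench, and then slide.

```bash
python3 -m inch '[{"twist":[-3,0,1.5],"slide":[0,0,0],"jaw":220},{"twist":[-3,0,1.5],"slide":[0,0,0],"jaw":220},{"twist":[-3,0,1.6],"slide":[0,0,0],"jaw":220},{"twist":[-3,0,1.5],"slide":[0,0,0],"jaw":220},{"twist":[0,0,0],"slide":[0,0,0],"jaw":220}]';  python3 - <<'E'
from h import *
s=get_state(); R=Rn.from_rotvec(s["eef_rot"]).as_matrix()
print(R.round(3)); d=np.array([.6317-s["tcp_pos"][0],.1952-s["tcp_pos"][1],0]); print(d,(R.T@d*1000).round(1), (R.T@[0,0,1]).round(3))
a,b,A,B,r=post(); print(r)
c,im=shot("wrist"); 
m=redm(im); q=[z for z in blobs(m,500,(100,100,540,480))]; print([(z[0],z[1]) for z in q])
ct=max(cv2.findContours(m,0,2)[0],key=cv2.contourArea); ap=cv2.approxPolyDP(ct,4,True)[:,0]; print(ap.tolist(),[onz(c,p,.026).round(4).tolist() for p in ap])
E
```

```text
time: 15.92
tcp_pos: [0.5065, -0.0327, 0.0626]
eef_rot: [-1.693, -1.44, -1.038]
contact_force: [3.6, -2.5, 1.1]
width: 0.0182
grasp_force: 31.1
[[ 0.072  0.987  0.144]
 [ 0.449 -0.161  0.879]
 [ 0.891  0.002 -0.455]]
[0.12521682 0.22792452 0.        ] [111.3  86.8 218.4] [ 0.891  0.002 -0.455]
[[(array([310.3, 275.3]), np.int32(43))], [(array([305.4, 206.4]), np.int32(70)), (array([305.9, 244.1]), np.int32(149))]]
[(array([320.59392898, 400.03092784]), array([ 287,  347,   68,   84, 3492], dtype=int32))]
[[250, 12], [259, 91], [266, 104], [285, 113], [321, 117], [363, 109], [377, 98], [385, 7], [371, 0], [270, 0]] [[0.483, 0.7163, 0.026], [0.4857, 0.3173, 0.026], [0.4923, 0.2781, 0.026], [0.5123, 0.2511, 0.026], [0.551, 0.235, 0.026], [0.602, 0.2475, 0.026], [0.626, 0.2744, 0.026], [0.7654, 0.7164, 0.026], [0.7528, 0.7841, 0.026], [0.5294, 0.8174, 0.026]]
```

```bash
python3 -m inch '[{"twist":[0,0,0],"slide":[4,3.1,7.8],"jaw":220},{"twist":[0,0,0],"slide":[7.9,6.2,15.6],"jaw":220},{"twist":[0,0,0],"slide":[7.9,6.2,15.6],"jaw":220},{"twist":[0,0,0],"slide":[7.9,6.2,15.6],"jaw":220},{"twist":[0,0,0],"slide":[7.9,6.2,15.6],"jaw":220},{"twist":[0,0,0],"slide":[7.9,6.2,15.6],"jaw":220},{"twist":[0,0,0],"slide":[7.9,6.2,15.6],"jaw":220},{"twist":[0,0,0],"slide":[7.9,6.2,15.6],"jaw":220},{"twist":[0,0,0],"slide":[7.9,6.2,15.6],"jaw":220},{"twist":[0,0,0],"slide":[7.9,6.2,15.6],"jaw":220},{"twist":[0,0,0],"slide":[4,3.1,7.8],"jaw":220},{"twist":[0,0,0],"slide":[0,0,0],"jaw":220}]';  python3 - <<'E'
from h import *
s=get_state(); R=Rn.from_rotvec(s["eef_rot"]).as_matrix()
d=np.array([.6317-s["tcp_pos"][0],.1952-s["tcp_pos"][1],0.0626-s["tcp_pos"][2]]); print(d,(R.T@d*1000).round(1), s["contact_force"],s["moment"])
a,b,A,B,r=post(); print(r, s["joint_pos"])
for q in r[1]: print(onz(b,q[0],.013),onz(b,q[0],.185))
E
```

```text
time: 17.58
tcp_pos: [0.5949, 0.1317, 0.0624]
eef_rot: [-1.689, -1.44, -1.036]
contact_force: [0.4, 1.0, -5.8]
width: 0.0185
grasp_force: 33.8
[0.03682073 0.06351085 0.00018789] [31.2 26.3 61. ] [ 0.44621161  1.01067061 -5.8240862 ] [-2.02549408  0.27011056  0.00948957]
[[(array([306.2, 226. ]), np.int32(144))], [(array([380.8, 198.6]), np.int32(51)), (array([348.3, 238.8]), np.int32(100))]] [ 0.23116254  0.62104004  0.07602576  1.89229566 -1.21048243  1.30363315
  0.9276342 ]
[0.50931085 0.28362915 0.013     ] [0.62345372 0.14715711 0.185     ]
[0.57771753 0.06601966 0.013     ] [ 0.68344198 -0.04367242  0.185     ]
```

Run:
```python
from h import *
s=get_state(); R=Rn.from_rotvec(s["eef_rot"]).as_matrix()
g=s["tcp_pos"]-R[:,2]*.026; print("grip",g,R.round(3))
a,b=cam("side"),cam("scene")
for z in(0.013,.1,.185): print(z,proj(a,[g[0],g[1],z]),proj(b,[g[0],g[1],z]))
A=shot("side")[1];B=shot("scene")[1]
for n,c,im in(("side",a,A),("scene",b,B)):
    for q,st in blobs(redm(im),10,(250,150,440,320)): print(n,q.round(1),st)
c,im=shot("wrist"); 
for q,st in blobs(redm(im),60,(0,0,640,480)): print("w",q.round(1),st)
print(proj(c,[g[0],g[1],.19]),proj(c,[g[0],g[1],.172]),proj(c,[g[0],g[1],.026]))
```

```text
grip [0.59111219 0.10753053 0.07403707] [[ 0.072  0.987  0.142]
 [ 0.448 -0.159  0.88 ]
 [ 0.891  0.    -0.454]]
0.013 [[301.73279737 220.62368921]] [[360.213074   235.26676434]]
0.1 [[299.98592165 195.85582139]] [[362.28916698 217.30542773]]
0.185 [[298.13650362 169.51277884]] [[364.44931817 198.48782594]]
side [306.4 226.3] [299 219  17  14 144]
scene [380.7 198.6] [376 195  10   8  51]
scene [348.2 239. ] [340 234  18  11 101]
w [323.   67.3] [ 288   37   71   68 3675]
w [322.9 420.8] [288 406  67  26 826]
[[316.32709791  11.39264936]] [[316.89242578  94.78469314]] [[318.74588244 367.45091444]]
```

The numbers show the post pivoted in the pads: the head leads by about 16 px and the foot lags, so it leans about 0.4 rad forward. I ease the grip and drag back, with the foot's leading edge held on the bench, to bring it upright again.

```bash
cat >> h.py <<'E'
def tilt():
    s=get_state(); R=Rn.from_rotvec(s["eef_rot"]).as_matrix(); g=s["tcp_pos"]-R[:,2]*.026
    a,A=shot("side"); b,B=shot("scene")
    sb=[q[0] for q in blobs(redm(B),15,(300,170,440,300))]; sa=[q[0] for q in blobs(redm(A),15,(250,120,400,300))]
    print("grip",g.round(4),"F",np.round(s["contact_force"],1),"w",round(s["width"],4))
    hd=min(sb,key=lambda q:q[1]); X=onz(b,hd,.183); print("scene",np.round(sb,1).tolist(),"side",np.round(sa,1).tolist(),"head",X.round(4))
    h=R[:,2].copy();h[2]=0;h/=np.linalg.norm(h); e=X-g; print("fwd lean of head from grip mm",(e@h*1000).round(1),"lateral",(e@R[:,1]*1000).round(1))
E
python3 -m inch '[{"twist":[0,0,0],"slide":[-2,0,1],"jaw":220},{"twist":[0,0,0],"slide":[-3.2,0,-4.5],"jaw":220},{"twist":[0,0,0],"slide":[-2.8,0,-4.5],"jaw":220},{"twist":[0,0,0],"slide":[-2.3,0,-4.5],"jaw":220},{"twist":[0,0,0],"slide":[-2.3,0,-4.5],"jaw":220},{"twist":[0,0,0],"slide":[0,0,0],"jaw":220}]' 20; python3 -c "
from h import *
tilt()"
```

```text
time: 18.58
tcp_pos: [0.5918, 0.1112, 0.0607]
eef_rot: [-1.686, -1.439, -1.039]
contact_force: [-2.1, 5.7, 4.5]
width: 0.0185
grasp_force: 35.6
grip [0.5881 0.0882 0.0724] F [-2.1  5.7  4.5] w 0.0185
scene [[372.6, 198.2], [347.2, 241.5]] side [[308.9, 230.1]] head [0.6047 0.13   0.183 ]
fwd lean of head from grip mm 43.9 lateral 10.0
```

The pads still hold the lean. I relax the grip to a light touch and check.

```bash
python3 -m inch '[{"twist":[0,0,0],"slide":[0,0,0],"jaw":205},{"twist":[0,0,0],"slide":[-1,0,-2],"jaw":203}]' 20; python3 -m inch '[{"twist":[0,0,0],"slide":[-2,0,-4],"jaw":201},{"twist":[0,0,0],"slide":[-2,0,-4],"jaw":201},{"twist":[0,0,0],"slide":[0,0,0],"jaw":201}]'; python3 -c "
from h import *
tilt()"
```

```text
time: 18.92
tcp_pos: [0.5916, 0.1095, 0.0608]
eef_rot: [-1.685, -1.44, -1.04]
contact_force: [1.5, 5.4, 7.7]
width: 0.0184
grasp_force: 35.4
time: 19.3
tcp_pos: [0.5902, 0.0982, 0.0588]
eef_rot: [-1.692, -1.439, -1.037]
contact_force: [1.8, 2.8, 0.8]
width: 0.0185
grasp_force: 35.3
grip [0.5865 0.0753 0.0706] F [1.8 2.8 0.8] w 0.0185
scene [[366.8, 199.2], [348.7, 242.4]] side [[309.7, 232.4]] head [0.5965 0.1127 0.183 ]
fwd lean of head from grip mm 38.5 lateral 3.9
```

```bash
python3 -m inch '[{"twist":[0,0,0],"slide":[-1,0,-2],"jaw":198},{"twist":[0,0,0],"slide":[-2,0,-4],"jaw":197},{"twist":[0,0,0],"slide":[-2,0,-4],"jaw":197}]' 20; python3 -c "
from h import *
tilt()"; python3 -m inch '[{"twist":[0,0,0],"slide":[-2,0,-4],"jaw":195},{"twist":[0,0,0],"slide":[-2,0,-4],"jaw":195}]' 20; python3 -c "
from h import *
tilt()"
```

```text
time: 19.77
tcp_pos: [0.5877, 0.087, 0.0582]
eef_rot: [-1.692, -1.44, -1.035]
contact_force: [-1.0, 0.3, -2.2]
width: 0.0197
grasp_force: 10.0
grip [0.584  0.0642 0.07  ] F [-1.   0.3 -2.2] w 0.0197
scene [[359.0, 200.9], [347.1, 243.0]] side [[311.1, 234.9]] head [0.5871 0.0884 0.183 ]
fwd lean of head from grip mm 24.5 lateral -0.9
time: 20.12
tcp_pos: [0.5865, 0.0786, 0.0588]
eef_rot: [-1.691, -1.44, -1.036]
contact_force: [-1.2, -0.2, -0.8]
width: 0.0203
grasp_force: 0.7
grip [0.5828 0.0557 0.0706] F [-1.2 -0.2 -0.8] w 0.0203
scene [[349.9, 204.5], [345.9, 243.9]] side [[312.1, 236.7]] head [0.5808 0.056  0.183 ]
fwd lean of head from grip mm -0.0 lateral -2.0
```

Upright again (lean 0). I open slightly, lower the grip to about 52 mm and grip harder so it cannot pivot.

```bash
python3 -m inch '[{"twist":[0,0,0],"slide":[0,0,0],"jaw":180},{"twist":[0,0,0],"slide":[0,-1,0],"jaw":165},{"twist":[0,0,0],"slide":[-8,-1,4.1],"jaw":165},{"twist":[0,0,0],"slide":[-8,0,4.1],"jaw":165},{"twist":[0,0,0],"slide":[0,0,0],"jaw":165},{"twist":[0,0,0],"slide":[0,0,0],"jaw":185}]' 20; python3 -c "
from h import *
tilt()"
python3 -m inch '[{"twist":[0,0,0],"slide":[0,0,0],"jaw":195},{"twist":[0,0,0],"slide":[0,0,0],"jaw":200},{"twist":[0,0,0],"slide":[0,0,0],"jaw":230},{"twist":[0,0,0],"slide":[0,0,0],"jaw":230},{"twist":[0,0,0],"slide":[0,0,0],"jaw":230}]' 80; python3 -c "
from h import *
tilt()
s=get_state(); R=Rn.from_rotvec(s['eef_rot']).as_matrix(); print(R.round(3),R.T.round(3)[:,2])"
```

```text
time: 20.98
tcp_pos: [0.5847, 0.0795, 0.0407]
eef_rot: [-1.691, -1.44, -1.036]
contact_force: [0.4, 0.3, -1.4]
width: 0.0236
grasp_force: 0.9
grip [0.581  0.0566 0.0525] F [ 0.4  0.3 -1.4] w 0.0236
scene [[345.9, 206.1], [346.2, 244.7]] side [[311.7, 240.3]] head [0.5783 0.0416 0.183 ]
fwd lean of head from grip mm -15.2 lateral -0.3
time: 21.7
tcp_pos: [0.585, 0.0791, 0.041]
eef_rot: [-1.691, -1.44, -1.037]
contact_force: [4.0, -3.2, 0.4]
width: 0.0176
grasp_force: 78.0
grip [0.5813 0.0563 0.0528] F [ 4.  -3.2  0.4] w 0.0176
scene [[345.8, 206.0], [346.0, 244.3]] side [[311.5, 240.3]] head [0.5776 0.0416 0.183 ]
fwd lean of head from grip mm -15.1 lateral -1.2
[[ 0.072  0.987  0.143]
 [ 0.448 -0.16   0.879]
 [ 0.891  0.001 -0.454]] [ 0.891  0.001 -0.454]
```

The shaft sits about 15 mm too deep toward the palm. I regrip, with the tool drawn back 16 mm level.

```bash
python3 -m inch '[{"twist":[0,0,0],"slide":[0,0,0],"jaw":195},{"twist":[0,0,0],"slide":[0,0,0],"jaw":165},{"twist":[0,0,0],"slide":[0,0,0],"jaw":165},{"twist":[0,0,0],"slide":[-3.7,0,-7.1],"jaw":165},{"twist":[0,0,0],"slide":[-3.7,0,-7.1],"jaw":165},{"twist":[0,0,0],"slide":[0,0,0],"jaw":165}]' 20; python3 -c "
from h import *
tilt()
c=cam('wrist'); im=shot('wrist')[1]
print([ (q[0].round(1),q[1]) for q in blobs(redm(im),60,(0,0,640,480))])
a,b=cam('side'),cam('scene')
for P in ([.5776,.0416],[.58,.045],[.582,.05]): print(P,[proj(b,P+[z]).round(1).tolist() for z in (.183,.026)],[proj(c,P+[z]).round(1).tolist() for z in (.19,.172,.026)])"
```

```text
time: 22.55
tcp_pos: [0.5821, 0.0623, 0.0404]
eef_rot: [-1.692, -1.439, -1.036]
contact_force: [-0.2, -0.0, -0.1]
width: 0.0302
grasp_force: 0.0
grip [0.5784 0.0394 0.0522] F [-0.2 -0.  -0.1] w 0.0302
scene [[346.0, 206.2], [345.7, 244.5]] side [] head [0.5788 0.0416 0.183 ]
fwd lean of head from grip mm 2.1 lateral 0.0
[(array([320.3, 370.2]), array([ 279,  301,   93,  115, 6194], dtype=int32))]
[0.5776, 0.0416] [[[345.8, 206.0]], [[343.0, 239.7]]] [[[310.3, -132.8]], [[312.0, -9.3]], [[316.8, 345.8]]]
[0.58, 0.045] [[[347.1, 205.9]], [[344.3, 239.6]]] [[[320.8, -132.0]], [[320.7, -12.8]], [[320.5, 339.1]]]
[0.582, 0.05] [[[348.7, 205.6]], [[345.8, 239.3]]] [[[326.9, -131.1]], [[325.9, -17.5]], [[322.8, 329.9]]]
```

```bash
python3 - <<'E'
from h import *
c,im=shot("wrist","w5.png"); m=redm(im); m=cv2.morphologyEx(m,cv2.MORPH_CLOSE,np.ones((9,9)))
ct=max([k for k in cv2.findContours(m,0,2)[0]],key=cv2.contourArea); hu=cv2.convexHull(ct); ap=cv2.approxPolyDP(hu,4,True)[:,0]
print(ap.tolist()); print("z26",[onz(c,p,.026)[:2].round(4).tolist() for p in ap]); print("z0",[onz(c,p,0)[:2].round(4).tolist() for p in ap])
w=(im.min(2)>185).astype(np.uint8)
for q,st in blobs(w,60,(100,0,640,330)): print("white",q.round(0),st)
E
python3 -m inch '[{"twist":[0,0,0],"slide":[0,0,0],"jaw":190},{"twist":[0,0,0],"slide":[0,0,0],"jaw":200},{"twist":[0,0,0],"slide":[0,0,0],"jaw":230},{"twist":[0,0,0],"slide":[0,0,0],"jaw":230},{"twist":[0,0,0],"slide":[0,0,0],"jaw":230}]' 80; python3 -c "
from h import *
tilt()"
```

```text
[[355, 302], [371, 403], [285, 416], [279, 386], [287, 310]]
z26 [[0.6022, 0.0648], [0.5969, 0.0107], [0.559, 0.0112], [0.5575, 0.0247], [0.565, 0.0655]]
z0 [[0.6082, 0.083], [0.6021, 0.0202], [0.5581, 0.0208], [0.5564, 0.0365], [0.565, 0.0837]]
white [174.  58.] [158  50  33  21 284]
white [618. 142.] [ 577  123   63   52 1636]
white [415. 202.] [ 358  142  103  125 3239]
white [373. 202.] [ 353  183   44   37 1275]
white [269. 319.] [256 296  25  45 566]
white [372. 319.] [361 296  25  45 574]
time: 23.38
tcp_pos: [0.5825, 0.0633, 0.0409]
eef_rot: [-1.691, -1.44, -1.037]
contact_force: [3.0, -3.5, 2.9]
width: 0.0161
grasp_force: 78.2
grip [0.5788 0.0404 0.0527] F [ 3.  -3.5  2.9] w 0.0161
scene [[345.9, 206.1], [345.1, 244.0]] side [] head [0.5783 0.0416 0.183 ]
fwd lean of head from grip mm 1.1 lateral -0.6
```

Run:
```python
from h import *
c=cam("wrist"); im=cv2.imread("pics/w5.png"); w=(im.min(2)>185).astype(np.uint8)
N,l,st,ce=cv2.connectedComponentsWithStats(w)
for i in range(1,N):
    if np.hypot(*(ce[i]-[373,202]))<3:
        ct=max(cv2.findContours((l==i).astype(np.uint8),0,1)[0],key=cv2.contourArea)
        print("sq rect",cv2.minAreaRect(np.array([onz(c,p,0)[:2]*1000 for p in ct[:,0]],np.float32)), cv2.approxPolyDP(ct,2.5,True)[:,0].tolist())
    if np.hypot(*(ce[i]-[415,202]))<3:
        ct=max(cv2.findContours((l==i).astype(np.uint8),0,1)[0],key=cv2.contourArea); ap=cv2.approxPolyDP(ct,3,True)[:,0]
        print("bar",[(p.tolist(),onz(c,p,.022)[:2].round(4).tolist()) for p in ap])
```

```text
bar [([360, 151], [0.6445, 0.2245]), ([358, 162], [0.6387, 0.2075]), ([389, 162], [0.6645, 0.2034]), ([431, 266], [0.6558, 0.0862]), ([460, 264], [0.6741, 0.085]), ([401, 143], [0.6844, 0.2322]), ([381, 143], [0.6665, 0.235]), ([382, 150], [0.664, 0.2231])]
sq rect ((644.61669921875, 183.24375915527344), (46.782466888427734, 35.212310791015625), 86.07471466064453) [[356, 184], [354, 219], [396, 216], [384, 183]]
```

Jig centre is about (0.639, 0.183) with yaw about -4°. I turn the post -3° and slide slowly, checking the lean on the way.

```bash
python3 -m inch '[{"twist":[-2.7,0,1.4],"slide":[0,0,0],"jaw":230},{"twist":[0,0,0],"slide":[3.2,1.3,6.3],"jaw":230},{"twist":[0,0,0],"slide":[6.4,2.5,12.6],"jaw":230},{"twist":[0,0,0],"slide":[6.4,2.5,12.6],"jaw":230},{"twist":[0,0,0],"slide":[3.2,1.3,6.3],"jaw":230},{"twist":[0,0,0],"slide":[0,0,0],"jaw":230}]' 80; python3 -c "
from h import *
tilt()"
```

```text
time: 24.22
tcp_pos: [0.5985, 0.1032, 0.0413]
eef_rot: [-1.737, -1.402, -1.065]
contact_force: [-2.5, -7.8, 8.3]
width: 0.0162
grasp_force: 80.1
grip [0.5936 0.0805 0.0531] F [-2.5 -7.8  8.3] w 0.0162
scene [[359.1, 202.9], [356.7, 240.9]] side [] head [0.5935 0.0828 0.183 ]
fwd lean of head from grip mm 2.2 lateral -0.4
```

```bash
python3 -m inch '[{"twist":[0,0,0],"slide":[3.5,1.3,6.2],"jaw":230},{"twist":[0,0,0],"slide":[6.4,2.5,12.6],"jaw":230},{"twist":[0,0,0],"slide":[6.4,2.5,12.6],"jaw":230},{"twist":[0,0,0],"slide":[6.4,2.5,12.6],"jaw":230},{"twist":[0,0,0],"slide":[6.4,2.5,12.6],"jaw":230},{"twist":[0,0,0],"slide":[3.2,1.3,6.3],"jaw":230},{"twist":[0,0,0],"slide":[0,0,0],"jaw":230}]' 80
python3 - <<'E'
from h import *
tilt()
c,im=shot("wrist","w6.png"); m=redm(im); m=cv2.morphologyEx(m,cv2.MORPH_CLOSE,np.ones((9,9))); m[:250]=0
ct=max([k for k in cv2.findContours(m,0,2)[0]],key=cv2.contourArea); ap=cv2.approxPolyDP(cv2.convexHull(ct),4,True)[:,0]
print([(p.tolist(),onz(c,p,.026)[:2].round(4).tolist()) for p in ap])
w=(im.min(2)>170).astype(np.uint8)
for ct in cv2.findContours(w,0,1)[0]:
    if cv2.contourArea(ct)>300: print("bar",[(p.tolist(),onz(c,p,.022)[:2].round(4).tolist()) for p in cv2.approxPolyDP(ct,3,True)[:,0]])
s=get_state(); R=Rn.from_rotvec(s["eef_rot"]).as_matrix(); print(R.round(3))
E
```

```text
time: 25.2
tcp_pos: [0.6255, 0.1698, 0.0412]
eef_rot: [-1.737, -1.402, -1.064]
contact_force: [-1.7, -7.2, 5.5]
width: 0.0158
grasp_force: 79.8
grip [0.6206 0.1472 0.053 ] F [-1.7 -7.2  5.5] w 0.0158
scene [[380.4, 198.2], [376.9, 236.4]] side [[300.7, 214.4]] head [0.6202 0.1491 0.183 ]
fwd lean of head from grip mm 1.8 lateral -0.8
[([339, 342], [0.6311, 0.1478]), ([350, 406], [0.6282, 0.1164]), ([292, 415], [0.6027, 0.118]), ([303, 342], [0.6136, 0.1516])]
bar [([296, 287], [0.6162, 0.1898]), ([295, 295], [0.6147, 0.1842]), ([286, 298], [0.6093, 0.1832]), ([278, 337], [0.6017, 0.1594]), ([291, 349], [0.6072, 0.1513])]
bar [([361, 279], [0.6549, 0.1876]), ([345, 283], [0.6448, 0.1867]), ([350, 349], [0.6363, 0.145]), ([363, 339], [0.6444, 0.149]), ([357, 307], [0.6469, 0.1688]), ([371, 309], [0.6541, 0.1659])]
bar [([292, 243], [0.6196, 0.2263]), ([276, 246], [0.609, 0.2257]), ([277, 266], [0.6074, 0.2084]), ([293, 265], [0.6172, 0.2071])]
bar [([356, 225], [0.6653, 0.2344]), ([359, 236], [0.6642, 0.2234]), ([349, 238], [0.6572, 0.223]), ([348, 259], [0.6516, 0.2048]), ([367, 259], [0.6632, 0.2023]), ([397, 356], [0.6581, 0.1364]), ([413, 359], [0.6653, 0.1332]), ([418, 351], [0.6694, 0.1367]), ([433, 349], [0.6772, 0.1361]), ([383, 224], [0.6838, 0.2314])]
bar [([601, 196], [0.8548, 0.227]), ([639, 226], [0.8551, 0.1924]), ([639, 190], [0.8891, 0.2273])]
bar [([83, 90], [0.4253, 0.5216]), ([97, 106], [0.4501, 0.4733]), ([105, 107], [0.4589, 0.469]), ([110, 118], [0.4689, 0.4409]), ([124, 111], [0.48, 0.4547]), ([115, 103], [0.4674, 0.4771]), ([119, 99], [0.4698, 0.487]), ([103, 85], [0.4446, 0.5322])]
[[ 0.096  0.977  0.188]
 [ 0.444 -0.211  0.871]
 [ 0.891 -0.    -0.454]]
```

```bash
python3 -m inch '[{"twist":[0,0,0],"slide":[2.7,2.5,5.2],"jaw":230},{"twist":[0,0,0],"slide":[2.7,2.5,5.2],"jaw":230},{"twist":[0,0,0],"slide":[2.7,2.5,5.2],"jaw":230},{"twist":[0,0,0],"slide":[2.6,2.3,5.3],"jaw":230},{"twist":[0,0,0],"slide":[0,0,0],"jaw":230}]'; python3 -m inch '[{"twist":[0,0,0],"slide":[0.1,1.5,0.2],"jaw":230},{"twist":[0,0,0],"slide":[0,0,0],"jaw":230}]';python3 -m inch '[{"twist":[0,0,0],"slide":[0.1,1.5,0.2],"jaw":230},{"twist":[0,0,0],"slide":[0,0,0],"jaw":230}]'; python3 -m inch '[{"twist":[0,0,0],"slide":[0.1,1.5,0.2],"jaw":230},{"twist":[0,0,0],"slide":[0,0,0],"jaw":230}]'; python3 -c "
from h import *
tilt()"
```

```text
time: 25.98
tcp_pos: [0.6397, 0.1907, 0.0412]
eef_rot: [-1.736, -1.402, -1.064]
contact_force: [-3.2, -6.5, 7.1]
width: 0.0161
grasp_force: 79.9
time: 26.22
tcp_pos: [0.6401, 0.1908, 0.0413]
eef_rot: [-1.735, -1.401, -1.063]
contact_force: [-6.6, -8.5, 9.4]
width: 0.016
grasp_force: 80.0
time: 26.48
tcp_pos: [0.6408, 0.191, 0.0412]
eef_rot: [-1.733, -1.401, -1.061]
contact_force: [-10.8, -7.8, 10.8]
width: 0.0157
grasp_force: 80.3
time: 26.72
tcp_pos: [0.641, 0.1911, 0.0413]
eef_rot: [-1.732, -1.401, -1.06]
contact_force: [-17.6, -9.7, 15.6]
width: 0.0161
grasp_force: 80.9
grip [0.6362 0.1684 0.053 ] F [-17.6  -9.7  15.6] w 0.0161
scene [[388.9, 198.1], [384.5, 234.5]] side [[300.8, 207.8]] head [0.6364 0.1704 0.183 ]
fwd lean of head from grip mm 2.0 lateral -0.8
```

Contact with the back stop (-17 N in x). I ease that off a little and go for the end stop.

```bash
python3 -m inch '[{"twist":[0,0,0],"slide":[-0.1,-2.2,-0.2],"jaw":230},{"twist":[0,0,0],"slide":[1.8,-0.5,3.5],"jaw":230},{"twist":[0,0,0],"slide":[1.8,-0.5,3.5],"jaw":230},{"twist":[0,0,0],"slide":[0.9,-0.3,1.8],"jaw":230},{"twist":[0,0,0],"slide":[0,0,0],"jaw":230}]'; python3 -m inch '[{"twist":[0,0,0],"slide":[0.7,-0.2,1.3],"jaw":230},{"twist":[0,0,0],"slide":[0,0,0],"jaw":230}]';python3 -m inch '[{"twist":[0,0,0],"slide":[0.7,-0.2,1.3],"jaw":230},{"twist":[0,0,0],"slide":[0,0,0],"jaw":230}]'; python3 -m inch '[{"twist":[0,0,0],"slide":[0.7,-0.2,1.3],"jaw":230},{"twist":[0,0,0],"slide":[0,0,0],"jaw":230}]'; python3 -c "
from h import *
tilt()"
```

```text
time: 27.45
tcp_pos: [0.6423, 0.1995, 0.0419]
eef_rot: [-1.736, -1.401, -1.064]
contact_force: [-9.8, -13.6, 16.7]
width: 0.0159
grasp_force: 82.5
time: 27.7
tcp_pos: [0.6425, 0.2006, 0.0422]
eef_rot: [-1.736, -1.401, -1.065]
contact_force: [-12.8, -15.4, 19.1]
width: 0.0162
grasp_force: 82.9
time: 27.95
tcp_pos: [0.6427, 0.2017, 0.0425]
eef_rot: [-1.736, -1.401, -1.065]
contact_force: [-14.2, -18.3, 22.3]
width: 0.0158
grasp_force: 83.4
time: 28.2
tcp_pos: [0.6431, 0.2045, 0.044]
eef_rot: [-1.732, -1.401, -1.067]
contact_force: [-13.7, -15.6, 24.8]
width: 0.016
grasp_force: 85.4
grip [0.6382 0.1818 0.0557] F [-13.7 -15.6  24.8] w 0.016
scene [[397.2, 195.7], [386.7, 233.3]] side [[298.9, 204.7]] head [0.6452 0.1986 0.183 ]
fwd lean of head from grip mm 17.8 lateral 3.4
```

It leans 0.1 rad as the tool presses down and the foot sticks. I back off, then relax the pads so it settles on its foot.

```bash
python3 -m inch '[{"twist":[0,0,0],"slide":[-2,0.3,-3.5],"jaw":230},{"twist":[0,0,0],"slide":[-2,0.3,-3.5],"jaw":215},{"twist":[0,0,0],"slide":[0,0,0],"jaw":205},{"twist":[0,0,0],"slide":[0,0,0],"jaw":198},{"twist":[0,0,0],"slide":[0,0,0],"jaw":195},{"twist":[0,0,0],"slide":[0,0,0],"jaw":190}]' 20; python3 -c "
from h import *
tilt()"; python3 -m inch '[{"twist":[0,0,0],"slide":[0,0,0],"jaw":165},{"twist":[0,0,0],"slide":[0,0,0],"jaw":120},{"twist":[0,0,0],"slide":[0,0,0],"jaw":120},{"twist":[0,0,0],"slide":[0,0,0],"jaw":120}]' 20
python3 - <<'E'
from h import *
tilt()
c,im=shot("wrist","w7.png"); m=redm(im); m=cv2.morphologyEx(m,cv2.MORPH_CLOSE,np.ones((9,9))); m[:200]=0
ct=max([k for k in cv2.findContours(m,0,1)[0]],key=cv2.contourArea); ap=cv2.approxPolyDP(cv2.convexHull(ct),3,True)[:,0]
print([(p.tolist(),onz(c,p,.026)[:2].round(4).tolist()) for p in ap])
w=(im.min(2)>170).astype(np.uint8); w[:200]=0
for ct in cv2.findContours(w,0,1)[0]:
    if cv2.contourArea(ct)>100: print("bar",[(p.tolist(),onz(c,p,.022)[:2].round(4).tolist()) for p in cv2.approxPolyDP(ct,3,True)[:,0]])
E
```

```text
time: 29.05
tcp_pos: [0.642, 0.1977, 0.0401]
eef_rot: [-1.737, -1.401, -1.063]
contact_force: [-1.5, 1.1, 0.3]
width: 0.0217
grasp_force: 1.2
grip [0.6371 0.175  0.0519] F [-1.5  1.1  0.3] w 0.0217
scene [[389.5, 197.4], [386.3, 234.0]] side [[299.4, 206.7]] head [0.6354 0.1741 0.183 ]
fwd lean of head from grip mm -1.3 lateral -1.6
time: 29.65
tcp_pos: [0.6427, 0.1971, 0.0407]
eef_rot: [-1.737, -1.401, -1.065]
contact_force: [0.2, 0.8, 0.3]
width: 0.0452
grasp_force: 0.0
grip [0.6378 0.1745 0.0525] F [0.2 0.8 0.3] w 0.0452
scene [[389.6, 197.4], [388.2, 234.2]] side [[299.8, 206.7]] head [0.6355 0.1741 0.183 ]
fwd lean of head from grip mm -0.9 lateral -2.2
[([351, 303], [0.6605, 0.1969]), ([373, 383], [0.6584, 0.1518]), ([368, 404], [0.6533, 0.1432]), ([279, 418], [0.6143, 0.1456]), ([273, 397], [0.6129, 0.1551]), ([269, 314], [0.6161, 0.1992])]
bar [([289, 278], [0.6304, 0.2248]), ([252, 282], [0.6087, 0.2264]), ([252, 298], [0.6078, 0.2148]), ([233, 342], [0.5961, 0.189]), ([241, 347], [0.5999, 0.1853]), ([240, 344], [0.5995, 0.1871]), ([246, 345], [0.6025, 0.1859]), ([243, 353], [0.6007, 0.1817]), ([247, 353], [0.6026, 0.1813]), ([246, 343], [0.6025, 0.187]), ([261, 299], [0.6127, 0.213]), ([267, 297], [0.6161, 0.2137]), ([269, 306], [0.6166, 0.2073]), ([292, 303], [0.6293, 0.2066])]
bar [([344, 257], [0.6667, 0.2345]), ([341, 297], [0.6571, 0.2048]), ([352, 298], [0.663, 0.2028]), ([384, 424], [0.6583, 0.135]), ([388, 399], [0.6637, 0.1449]), ([371, 341], [0.6652, 0.1746]), ([373, 298], [0.6746, 0.2003]), ([381, 301], [0.6783, 0.1974]), ([395, 343], [0.6768, 0.171]), ([404, 345], [0.6808, 0.1689]), ([395, 353], [0.6748, 0.1657]), ([408, 341], [0.6837, 0.1706]), ([390, 298], [0.684, 0.1983]), ([384, 295], [0.6814, 0.201]), ([371, 255], [0.6838, 0.2325])]
bar [([611, 224], [0.8545, 0.2257]), ([639, 248], [0.8544, 0.202]), ([639, 219], [0.8778, 0.2261])]
```

Upright and free, with the foot about 6–7 mm short of the end stop and 1–2 mm off the back stop. To avoid tipping I'll push the foot itself, low, with closed fingertips. I retreat level and bring the tool steeper.

```bash
python3 -m inch '[{"twist":[0,0,0],"slide":[-9,0,-18],"jaw":120},{"twist":[0,0,0],"slide":[-9,0,-18],"jaw":120},{"twist":[0,0,0],"slide":[-9,0,-18],"jaw":160},{"twist":[0,0,0],"slide":[-6,0,-12],"jaw":255},{"twist":[0,-8.5,0],"slide":[0,0,0],"jaw":255},{"twist":[0,-8.5,0],"slide":[0,0,0],"jaw":255},{"twist":[0,-8.5,0],"slide":[0,0,0],"jaw":255},{"twist":[0,-8.5,0],"slide":[0,0,0],"jaw":255},{"twist":[0,0,0],"slide":[0,0,0],"jaw":255}]' 20
python3 - <<'E'
from h import *
tilt()
s=get_state(); R=Rn.from_rotvec(s["eef_rot"]).as_matrix(); print(R.round(3),s["joint_pos"][5])
print("to start",(R.T@(np.array([.634,.130,.012])-s["tcp_pos"])*1000).round(1),"per mm jig y",(R.T@[.073,.997,0]).round(3),"jig x",(R.T@[.997,-.073,0]).round(3))
c,im=shot("wrist","w8.png"); m=redm(im); 
for ct in cv2.findContours(m,0,1)[0]:
    if cv2.contourArea(ct)>400: ap=cv2.approxPolyDP(cv2.convexHull(ct),3,True)[:,0]; print([(p.tolist(),onz(c,p,.026)[:2].round(4).tolist()) for p in ap])
E
```

```text
time: 30.92
tcp_pos: [0.6278, 0.1293, 0.0436]
eef_rot: [-2.149, -1.748, -0.561]
contact_force: [-0.5, -1.1, -0.0]
width: -0.0001
grasp_force: 0.0
grip [0.6251 0.1169 0.0664] F [-0.5 -1.1 -0. ] w -0.0001
scene [[389.6, 197.3], [382.8, 233.0]] side [[297.5, 151.5], [298.9, 202.4]] head [0.6354 0.1743 0.183 ]
fwd lean of head from grip mm 58.3 lateral -1.4
[[ 0.184  0.978  0.102]
 [ 0.854 -0.21   0.475]
 [ 0.486 -0.001 -0.874]] 0.9559648835173691
to start [-8.5  6.2 28.5] per mm jig y [ 0.865 -0.138  0.481] jig x [0.121 0.99  0.067]
[([350, 162], [0.6607, 0.1964]), ([363, 231], [0.6585, 0.154]), ([357, 244], [0.6534, 0.1473]), ([290, 254], [0.6152, 0.1497]), ([284, 245], [0.6129, 0.1554]), ([275, 173], [0.6159, 0.199])]
[([375, 1], [0.7021, 0.3026]), ([344, 20], [0.679, 0.2927]), ([304, 25], [0.653, 0.2945]), ([272, 16], [0.6341, 0.3055]), ([251, 0], [0.6229, 0.3204])]
```

```bash
python3 -m inch '[{"twist":[0,0,0],"slide":[-4.5,3.2,10],"jaw":255},{"twist":[0,0,0],"slide":[-4,3,10],"jaw":255},{"twist":[0,0,0],"slide":[0,0,8.5],"jaw":255},{"twist":[0,0,0],"slide":[0,0,0],"jaw":255}]'; python3 -m inch '[{"twist":[0,0,0],"slide":[4.3,-0.7,2.4],"jaw":255},{"twist":[0,0,0],"slide":[3.5,-0.6,1.9],"jaw":255},{"twist":[0,0,0],"slide":[2.6,-0.4,1.4],"jaw":255},{"twist":[0,0,0],"slide":[1.7,-0.3,1],"jaw":255},{"twist":[0,0,0],"slide":[0,0,0],"jaw":255}]'; python3 -m inch '[{"twist":[0,0,0],"slide":[1.7,-0.3,1],"jaw":255},{"twist":[0,0,0],"slide":[1.7,-0.3,1],"jaw":255},{"twist":[0,0,0],"slide":[0,0,0],"jaw":255}]'; python3 -c "
from h import *
tilt()"
```

```text
time: 31.58
tcp_pos: [0.6337, 0.1304, 0.0109]
eef_rot: [-2.155, -1.739, -0.555]
contact_force: [-0.3, 0.4, 0.3]
width: 0.0002
grasp_force: 0.0
time: 32.2
tcp_pos: [0.6354, 0.1441, 0.0122]
eef_rot: [-2.156, -1.74, -0.558]
contact_force: [-0.7, 1.1, -0.4]
width: -0.0
grasp_force: 0.0
time: 32.58
tcp_pos: [0.6356, 0.1481, 0.012]
eef_rot: [-2.156, -1.74, -0.557]
contact_force: [-0.2, -0.1, -0.6]
width: 0.0002
grasp_force: 0.0
grip [0.633  0.1358 0.0348] F [-0.2 -0.1 -0.6] w 0.0002
scene [[389.6, 197.3], [384.1, 233.0]] side [[296.6, 151.6], [298.2, 204.9]] head [0.6354 0.1743 0.183 ]
fwd lean of head from grip mm 38.2 lateral -5.8
```

```bash
for i in 1; do :; done; python3 -m inch '[{"twist":[0,0,0],"slide":[1.7,-0.3,1],"jaw":255},{"twist":[0,0,0],"slide":[1.7,-0.3,1],"jaw":255},{"twist":[0,0,0],"slide":[0,0,0],"jaw":255}]'; python3 -m inch '[{"twist":[0,0,0],"slide":[1.7,-0.3,1],"jaw":255},{"twist":[0,0,0],"slide":[1.7,-0.3,1],"jaw":255},{"twist":[0,0,0],"slide":[0,0,0],"jaw":255}]';  python3 -m inch '[{"twist":[0,0,0],"slide":[1.7,-0.3,1],"jaw":255},{"twist":[0,0,0],"slide":[0,0,0],"jaw":255}]'; python3 -c "
from h import *
tilt()"
```

```text
time: 33.05
tcp_pos: [0.6358, 0.1522, 0.0119]
eef_rot: [-2.155, -1.74, -0.557]
contact_force: [0.0, 0.1, -0.0]
width: 0.0001
grasp_force: 0.0
time: 33.42
tcp_pos: [0.6361, 0.1561, 0.0118]
eef_rot: [-2.156, -1.74, -0.557]
contact_force: [0.7, -0.5, -0.4]
width: -0.0002
grasp_force: 0.0
time: 33.67
tcp_pos: [0.6363, 0.158, 0.0118]
eef_rot: [-2.156, -1.739, -0.558]
contact_force: [-0.1, 0.7, -0.0]
width: 0.0001
grasp_force: 0.0
grip [0.6336 0.1457 0.0346] F [-0.1  0.7 -0. ] w 0.0001
scene [[389.6, 197.3], [385.0, 233.4]] side [[296.1, 152.2], [298.0, 204.2]] head [0.6352 0.1746 0.183 ]
fwd lean of head from grip mm 28.6 lateral -4.6
```

The tips should have touched by now but have not. I check numerically where the closed finger ends appear in the wrist view compared with the projected TCP.

Run:
```python
from h import *
s=get_state(); R=Rn.from_rotvec(s["eef_rot"]).as_matrix()
c,im=shot("wrist","w9.png")
for x in(-11,0,11):
  for z in(0,-10,-20,-30): print(x,z,proj(c,s["tcp_pos"]+R@np.array([x,0,z])/1000)[0].round(0),end=" ")
print()
g=im.max(2)
for v in range(180,420,8): print(v,g[v,296:348:6].tolist(), im[v,320].tolist())
```

```text
-11 0 [319. 310.] -11 -10 [319. 320.] -11 -20 [319. 331.] -11 -30 [318. 343.] 0 0 [319. 291.] 0 -10 [319. 300.] 0 -20 [319. 310.] 0 -30 [318. 321.] 11 0 [319. 271.] 11 -10 [319. 279.] 11 -20 [319. 288.] 11 -30 [318. 298.] 
180 [113, 114, 115, 115, 116, 117, 114, 112, 109] [106, 114, 116]
188 [114, 115, 115, 115, 115, 116, 114, 111, 112] [104, 113, 115]
196 [115, 113, 115, 116, 115, 114, 113, 113, 114] [104, 112, 115]
204 [115, 115, 116, 116, 115, 115, 113, 111, 173] [105, 113, 115]
212 [114, 115, 116, 117, 117, 116, 113, 113, 218] [105, 114, 117]
220 [114, 115, 116, 117, 115, 116, 113, 114, 217] [105, 114, 115]
228 [113, 114, 113, 116, 116, 115, 114, 112, 218] [106, 114, 116]
236 [115, 116, 114, 115, 118, 115, 113, 153, 157] [107, 116, 118]
244 [113, 114, 114, 116, 116, 115, 112, 160, 158] [105, 113, 116]
252 [110, 115, 114, 115, 116, 112, 112, 159, 159] [106, 114, 116]
260 [111, 113, 116, 116, 115, 113, 219, 163, 161] [103, 113, 115]
268 [162, 187, 113, 114, 118, 172, 163, 162, 162] [110, 118, 109]
276 [163, 167, 167, 166, 165, 165, 165, 167, 180] [46, 48, 165]
284 [163, 169, 168, 1
[... 265 characters left out ...]
18, 44] [40, 40, 41]
324 [41, 65, 164, 166, 39, 161, 163, 169, 43] [36, 37, 39]
332 [45, 159, 163, 165, 40, 162, 162, 167, 45] [36, 39, 40]
340 [46, 94, 207, 206, 56, 200, 206, 138, 46] [53, 53, 56]
348 [46, 48, 44, 146, 66, 225, 46, 41, 46] [63, 62, 66]
356 [46, 47, 48, 36, 67, 46, 46, 45, 41] [63, 63, 67]
364 [42, 44, 46, 37, 64, 49, 47, 46, 47] [62, 62, 64]
372 [46, 47, 45, 43, 61, 41, 46, 43, 42] [59, 59, 61]
380 [47, 44, 46, 44, 64, 37, 37, 45, 46] [62, 61, 64]
388 [44, 44, 35, 45, 63, 50, 35, 44, 46] [59, 61, 63]
396 [45, 44, 34, 42, 114, 46, 51, 32, 45] [107, 110, 114]
404 [47, 35, 53, 36, 111, 114, 54, 35, 44] [105, 107, 111]
412 [45, 36, 45, 31, 110, 117, 46, 32, 44] [104, 105, 110]
```

The closed finger ends sit about 25 mm behind the nominal TCP, so they are passing just over the foot. I back off, lower carefully with a force check, and push again.

```bash
python3 -m inch '[{"twist":[0,0,0],"slide":[-9,1.4,-5],"jaw":255},{"twist":[0,0,0],"slide":[-9,1.4,-5],"jaw":255},{"twist":[0,0,0],"slide":[-5,0,9],"jaw":255},{"twist":[0,0,0],"slide":[0,0,0],"jaw":255}]'; python3 -m inch '[{"twist":[0,0,0],"slide":[-2,0,3.5],"jaw":255},{"twist":[0,0,0],"slide":[0,0,0],"jaw":255}]'; python3 -m inch '[{"twist":[0,0,0],"slide":[-2,0,3.5],"jaw":255},{"twist":[0,0,0],"slide":[0,0,0],"jaw":255}]'
```

```text
time: 34.33
tcp_pos: [0.6338, 0.137, 0.0002]
eef_rot: [-2.156, -1.738, -0.555]
contact_force: [-0.4, 0.3, 0.2]
width: -0.0
grasp_force: 0.0
time: 34.58
tcp_pos: [0.6344, 0.1374, -0.0029]
eef_rot: [-2.155, -1.739, -0.557]
contact_force: [0.4, 0.3, 1.2]
width: -0.0
grasp_force: 0.0
time: 34.83
tcp_pos: [0.6344, 0.1371, -0.0069]
eef_rot: [-2.156, -1.739, -0.557]
contact_force: [0.2, 0.7, -0.9]
width: 0.0
grasp_force: 0.0
```

```bash
python3 -m inch '[{"twist":[0,0,0],"slide":[-1.5,0,2.6],"jaw":255},{"twist":[0,0,0],"slide":[4.3,-0.7,2.4],"jaw":255},{"twist":[0,0,0],"slide":[4.3,-0.7,2.4],"jaw":255},{"twist":[0,0,0],"slide":[4.3,-0.7,2.4],"jaw":255},{"twist":[0,0,0],"slide":[0,0,0],"jaw":255}]'; for_each=; python3 -m inch '[{"twist":[0,0,0],"slide":[2.6,-0.4,1.4],"jaw":255},{"twist":[0,0,0],"slide":[0,0,0],"jaw":255}]'; python3 -m inch '[{"twist":[0,0,0],"slide":[2.6,-0.4,1.4],"jaw":255},{"twist":[0,0,0],"slide":[0,0,0],"jaw":255}]';  python3 -c "
from h import *
tilt()"
```

```text
time: 35.45
tcp_pos: [0.6356, 0.1527, -0.0095]
eef_rot: [-2.155, -1.74, -0.557]
contact_force: [0.2, -0.3, -0.1]
width: 0.0003
grasp_force: 0.0
time: 35.7
tcp_pos: [0.6359, 0.155, -0.0095]
eef_rot: [-2.156, -1.74, -0.557]
contact_force: [0.0, 0.5, 0.9]
width: -0.0001
grasp_force: 0.0
time: 35.95
tcp_pos: [0.6362, 0.1565, -0.0097]
eef_rot: [-2.158, -1.739, -0.557]
contact_force: [-1.4, -3.6, 2.3]
width: -0.0001
grasp_force: 2.0
grip [0.6336 0.1442 0.0131] F [-1.4 -3.6  2.3] w -0.0001
scene [[389.8, 197.2], [384.3, 232.6]] side [[295.0, 151.5]] head [0.6354 0.1754 0.183 ]
fwd lean of head from grip mm 30.9 lateral -4.8
```

Contact with the foot (-3.6 N). I keep pushing about 7 mm, until the force rises at the end stop.

```bash
python3 -m inch '[{"twist":[0,0,0],"slide":[1.7,-0.3,1],"jaw":255},{"twist":[0,0,0],"slide":[1.7,-0.3,1],"jaw":255},{"twist":[0,0,0],"slide":[0,0,0],"jaw":255}]'; python3 -m inch '[{"twist":[0,0,0],"slide":[1.7,-0.3,1],"jaw":255},{"twist":[0,0,0],"slide":[0,0,0],"jaw":255}]'; python3 -m inch '[{"twist":[0,0,0],"slide":[1.7,-0.3,1],"jaw":255},{"twist":[0,0,0],"slide":[0,0,0],"jaw":255}]';  python3 -m inch '[{"twist":[0,0,0],"slide":[1.7,-0.3,1],"jaw":255},{"twist":[0,0,0],"slide":[0,0,0],"jaw":255}]'; python3 -c "
from h import *
tilt()"
```

```text
time: 36.42
tcp_pos: [0.6365, 0.1595, -0.0098]
eef_rot: [-2.159, -1.739, -0.556]
contact_force: [-3.5, -7.6, 3.7]
width: -0.0001
grasp_force: 4.4
time: 36.67
tcp_pos: [0.6366, 0.1613, -0.0098]
eef_rot: [-2.159, -1.739, -0.556]
contact_force: [-4.6, -8.8, 5.2]
width: -0.0002
grasp_force: 4.8
time: 36.92
tcp_pos: [0.6369, 0.1625, -0.01]
eef_rot: [-2.16, -1.739, -0.556]
contact_force: [-6.2, -11.9, 5.8]
width: -0.0005
grasp_force: 5.9
time: 37.17
tcp_pos: [0.6371, 0.1627, -0.0103]
eef_rot: [-2.163, -1.738, -0.555]
contact_force: [-6.4, -17.0, 8.0]
width: -0.0003
grasp_force: 8.5
grip [0.6344 0.1505 0.0125] F [ -6.4 -17.    8. ] w -0.0003
scene [[390.9, 196.6], [385.7, 231.8]] side [[293.6, 150.7]] head [0.6355 0.18   0.183 ]
fwd lean of head from grip mm 29.1 lateral -5.2
```

The force is rising with no further travel, so the foot is against the end stop. I back off and measure both gaps from directly behind.

```bash
python3 -m inch '[{"twist":[0,0,0],"slide":[-9,1.4,-5],"jaw":255},{"twist":[0,0,0],"slide":[-9,1.4,-5],"jaw":255},{"twist":[0,0,0],"slide":[0,0,-30],"jaw":255},{"twist":[0,0,0],"slide":[0,0,-30],"jaw":255},{"twist":[0,0,0],"slide":[0,0,0],"jaw":255}]'
cat >> h.py <<'E'
def gaps(f):
    c,im=shot("wrist",f); m=redm(im); m=cv2.morphologyEx(m,cv2.MORPH_CLOSE,np.ones((7,7)))
    q=proj(c,[.638,.18,.026])[0]
    for ct in cv2.findContours(m,0,1)[0]:
        if cv2.contourArea(ct)>400 and abs(cv2.boundingRect(ct)[1]+cv2.boundingRect(ct)[3]/2-q[1])<70:
            print("foot",[(p.tolist(),onz(c,p,.026)[:2].round(4).tolist()) for p in cv2.approxPolyDP(cv2.convexHull(ct),2.5,True)[:,0]])
    w=((im.min(2)>140)&(im.max(2).astype(int)-im.min(2)<40)).astype(np.uint8)
    for ct in cv2.findContours(w,0,1)[0]:
        x,y,ww,h=cv2.boundingRect(ct)
        if cv2.contourArea(ct)>250 and abs(x+ww/2-q[0])<130 and abs(y+h/2-q[1])<130: print("white",[(p.tolist(),onz(c,p,.022)[:2].round(4).tolist()) for p in cv2.approxPolyDP(ct,2.5,True)[:,0]])
E
python3 -c "
from h import *
tilt(); gaps('w10.png')"
```

```text
time: 37.9
tcp_pos: [0.6307, 0.1172, 0.045]
eef_rot: [-2.158, -1.74, -0.562]
contact_force: [-0.5, -0.1, 0.1]
width: 0.0002
grasp_force: 0.0
grip [0.6279 0.1049 0.0677] F [-0.5 -0.1  0.1] w 0.0002
scene [[390.9, 196.5], [384.2, 232.3]] side [[296.3, 150.4], [297.7, 201.6]] head [0.6354 0.1803 0.183 ]
fwd lean of head from grip mm 75.2 lateral -8.4
foot [([343, 145], [0.6617, 0.2025]), ([355, 214], [0.6589, 0.159]), ([351, 226], [0.655, 0.1525]), ([282, 235], [0.6152, 0.1557]), ([277, 226], [0.6134, 0.1615]), ([269, 155], [0.6169, 0.2056])]
white [([281, 126], [0.6275, 0.225]), ([251, 129], [0.6089, 0.2269]), ([254, 158], [0.6074, 0.2075]), ([286, 151], [0.6274, 0.2079])]
white [([364, 97], [0.6827, 0.2336]), ([336, 102], [0.6646, 0.2339]), ([339, 117], [0.6642, 0.2234]), ([332, 119], [0.6596, 0.2229]), ([330, 145], [0.6546, 0.2061]), ([343, 143], [0.6627, 0.2057]), ([376, 339], [0.6545, 0.0879]), ([377, 343], [0.6546, 0.0857]), ([411, 336], [0.6739, 0.0853])]
```

The edges coincide at both stops within a pixel. I check the pixel profile across each seam for a dark gap.

Run:
```python
from h import *
im=cv2.imread("pics/w10.png")
for v in(155,175,195,208): print(v,[im[v,u].tolist() for u in range(344,362) ] if v==195 else [int(im[v,u,0]) for u in range(340,364)],[int(im[v,u,2]) for u in range(340,364)])
for u in(275,283,335): print(u,[(int(im[v,u,0]),int(im[v,u,2])) for v in range(136,164)])
c=cam("wrist"); print("1mm x at z.022 in px",proj(c,[.661,.18,.022])-proj(c,[.660,.18,.022]),"z26 vs z22",proj(c,[.660,.18,.026])-proj(c,[.660,.18,.022]),proj(c,[.65,.2,.026])-proj(c,[.65,.2,.022]))
```

```text
155 [55, 57, 56, 56, 51, 71, 200, 209, 210, 212, 212, 208, 209, 207, 206, 207, 206, 206, 209, 212, 211, 210, 207, 205] [208, 209, 210, 210, 204, 166, 212, 220, 221, 224, 223, 220, 220, 219, 220, 219, 219, 218, 220, 222, 223, 222, 219, 218]
175 [43, 50, 59, 58, 57, 57, 57, 56, 42, 195, 212, 211, 213, 213, 213, 212, 212, 212, 210, 211, 212, 213, 216, 216] [152, 182, 208, 208, 206, 206, 207, 211, 193, 205, 220, 221, 222, 224, 222, 221, 221, 222, 220, 221, 220, 221, 224, 224]
195 [[58, 63, 212], [57, 62, 211], [58, 63, 212], [58, 64, 212], [59, 63, 212], [59, 63, 212], [56, 62, 213], [46, 52, 198], [94, 99, 143], [206, 215, 212], [214, 223, 221], [217, 222, 222], [219, 223, 223], [218, 224, 223], [217, 222, 223], [216, 221, 221], [215, 221, 221], [216, 222, 220]] [157, 189, 211, 213, 212, 211, 212, 212, 212, 212, 213, 198, 143, 212, 221, 222, 223, 223, 223, 221, 221, 220, 221, 221]
208 [59, 58, 58, 58, 58, 58, 58, 59, 60, 59, 58, 59, 58, 51, 66, 205, 218, 217, 220, 219, 218, 217, 217, 217] [212, 211, 212, 212, 211, 210, 210, 212, 213, 212, 213, 213, 214, 206, 165, 210, 221, 221, 223, 223
[... 421 characters left out ...]
9, 220), (200, 222), (203, 223), (202, 223), (203, 224), (205, 223), (206, 225), (206, 225), (206, 226), (208, 226), (213, 226), (127, 201), (61, 209), (55, 212), (57, 210), (58, 211), (58, 210), (56, 209), (56, 209), (57, 209), (57, 210), (57, 210), (57, 209)]
335 [(199, 220), (202, 222), (201, 221), (198, 220), (199, 221), (202, 222), (204, 224), (203, 222), (210, 224), (120, 195), (59, 204), (54, 207), (57, 208), (57, 208), (56, 208), (57, 208), (56, 208), (57, 208), (54, 205), (56, 207), (54, 204), (53, 204), (57, 206), (58, 208), (57, 208), (57, 210), (56, 209), (58, 212)]
1mm x at z.022 in px [[ 1.62320684 -0.33236752]] z26 vs z22 [[ 0.51927263 -2.4382601 ]] [[ 0.08768665 -2.8912943 ]]
```

Both seams are closed to within about half a millimetre. I'll give one light push in +x on the foot's near side, with the tool tilted more to keep the palm off the shaft, to be sure of the back stop.

```bash
python3 -m inch '[{"twist":[0,10,0],"slide":[0,-15,0],"jaw":255},{"twist":[0,10,0],"slide":[0,-15,0],"jaw":255},{"twist":[0,0,0],"slide":[0,-15,0],"jaw":255},{"twist":[0,0,0],"slide":[0,0,0],"jaw":255}]'
python3 - <<'E'
from h import *
s=get_state(); R=Rn.from_rotvec(s["eef_rot"]).as_matrix(); print(R.round(3))
f=lambda P:(R.T@(np.array(P)-s["tcp_pos"])*1000).round(1)
print("A",f([.583,.145,.001]),"B",f([.586,.187,.001]),"jigx",(R.T@[.997,-.073,0]).round(3))
E
```

```text
time: 38.55
tcp_pos: [0.5838, 0.129, 0.042]
eef_rot: [-1.918, -1.547, -0.87]
contact_force: [-0.2, 1.1, 0.3]
width: 0.0001
grasp_force: 0.0
[[ 0.14   0.978  0.157]
 [ 0.642 -0.211  0.738]
 [ 0.754 -0.003 -0.657]]
A [-20.8  -4.1  38.6] B [  6.6 -10.   70.1] jigx [0.093 0.99  0.103]
```

```bash
python3 -m inch '[{"twist":[0,0,0],"slide":[-10.5,-2,19.3],"jaw":255},{"twist":[0,0,0],"slide":[-10.5,-2,19.3],"jaw":255},{"twist":[0,0,0],"slide":[14,-3,16],"jaw":255},{"twist":[0,0,0],"slide":[13.5,-3,15.5],"jaw":255},{"twist":[0,0,0],"slide":[0,0,0],"jaw":255}]'; python3 -m inch '[{"twist":[0,0,0],"slide":[0.5,5,0.5],"jaw":255},{"twist":[0,0,0],"slide":[0.3,3,0.3],"jaw":255},{"twist":[0,0,0],"slide":[0,0,0],"jaw":255}]'; python3 -m inch '[{"twist":[0,0,0],"slide":[0.2,2,0.2],"jaw":255},{"twist":[0,0,0],"slide":[0.2,2,0.2],"jaw":255},{"twist":[0,0,0],"slide":[0,0,0],"jaw":255}]'; python3 -c "
from h import *
tilt()"
```

```text
time: 39.17
tcp_pos: [0.5869, 0.1896, 0.0026]
eef_rot: [-1.913, -1.55, -0.874]
contact_force: [-0.3, -0.1, 0.4]
width: -0.0001
grasp_force: 0.0
time: 39.55
tcp_pos: [0.596, 0.1847, 0.0018]
eef_rot: [-1.919, -1.547, -0.875]
contact_force: [0.0, 0.3, 0.1]
width: 0.0001
grasp_force: 0.0
time: 39.92
tcp_pos: [0.5996, 0.1851, 0.0017]
eef_rot: [-1.918, -1.547, -0.874]
contact_force: [0.5, 0.3, -0.6]
width: -0.0003
grasp_force: 0.0
grip [0.5954 0.1659 0.0188] F [ 0.5  0.3 -0.6] w -0.0003
scene [[390.9, 196.6], [384.2, 232.3]] side [] head [0.6355 0.18   0.183 ]
fwd lean of head from grip mm 22.2 lateral 36.2
```

```bash
python3 -m inch '[{"twist":[0,0,0],"slide":[0.2,2,0.2],"jaw":255},{"twist":[0,0,0],"slide":[0,0,0],"jaw":255}]'; python3 -m inch '[{"twist":[0,0,0],"slide":[0.2,2,0.2],"jaw":255},{"twist":[0,0,0],"slide":[0,0,0],"jaw":255}]'; python3 -m inch '[{"twist":[0,0,0],"slide":[0.2,2,0.2],"jaw":255},{"twist":[0,0,0],"slide":[0,0,0],"jaw":255}]'; python3 -m inch '[{"twist":[0,0,0],"slide":[0.2,2,0.2],"jaw":255},{"twist":[0,0,0],"slide":[0,0,0],"jaw":255}]'; python3 -c "
from h import *
tilt()"
```

```text
time: 40.28
tcp_pos: [0.6016, 0.185, 0.0018]
eef_rot: [-1.918, -1.547, -0.874]
contact_force: [-0.6, 0.3, -0.0]
width: 0.0001
grasp_force: 0.0
time: 40.52
tcp_pos: [0.6036, 0.1849, 0.0018]
eef_rot: [-1.918, -1.547, -0.874]
contact_force: [0.9, 0.3, 1.2]
width: -0.0001
grasp_force: 0.0
time: 40.78
tcp_pos: [0.6054, 0.1848, 0.0017]
eef_rot: [-1.918, -1.547, -0.874]
contact_force: [0.1, 0.7, -0.1]
width: -0.0001
grasp_force: 0.2
time: 41.02
tcp_pos: [0.6062, 0.185, 0.0015]
eef_rot: [-1.916, -1.547, -0.872]
contact_force: [-5.2, -1.5, 1.9]
width: 0.0
grasp_force: 2.9
grip [0.6022 0.1658 0.0185] F [-5.2 -1.5  1.9] w 0.0
scene [[390.9, 196.5], [384.2, 232.3]] side [] head [0.6354 0.1803 0.183 ]
fwd lean of head from grip mm 21.1 lateral 29.1
```

```bash
python3 -m inch '[{"twist":[0,0,0],"slide":[0.2,2,0.2],"jaw":255},{"twist":[0,0,0],"slide":[0,0,0],"jaw":255}]'; python3 -m inch '[{"twist":[0,0,0],"slide":[0.2,2,0.2],"jaw":255},{"twist":[0,0,0],"slide":[0,0,0],"jaw":255}]'; python3 -m inch '[{"twist":[0,0,0],"slide":[-0.5,-6,-0.5],"jaw":255},{"twist":[0,0,0],"slide":[-1,-9,-1],"jaw":255},{"twist":[0,0,0],"slide":[-14,-2,-20],"jaw":255},{"twist":[0,0,0],"slide":[-14,-2,-20],"jaw":255},{"twist":[0,0,0],"slide":[-8,0,-25],"jaw":255},{"twist":[0,0,0],"slide":[0,0,-25],"jaw":255},{"twist":[0,0,0],"slide":[0,0,0],"jaw":255}]';python3 - <<'E'
from h import *
tilt(); gaps("w11.png")
s=get_state(); print(Rn.from_rotvec(s["eef_rot"]).as_matrix().round(3))
c=cam("wrist"); im=cv2.imread("pics/w11.png"); h=cv2.cvtColor(im,cv2.COLOR_BGR2HSV)
y=((abs(h[...,0].astype(int)-22)<6)&(h[...,1]>150)&(h[...,2]>110)).astype(np.uint8)
for q,st in blobs(y,60,(0,0,640,480)): print("yel",q.round(1),st,onz(c,q,.02)[:2].round(4))
k=(im.max(2)<60).astype(np.uint8); p=proj(c,[.489,.2355,.03])[0]; print("knob px",p)
for q,st in blobs(k,20,(p[0]-40,p[1]-40,p[0]+40,p[1]+40)): print("blk",q.round(1),st,onz(c,q,.029)[:2].round(4))
E
```

```text
time: 41.38
tcp_pos: [0.6068, 0.1851, 0.0012]
eef_rot: [-1.915, -1.547, -0.869]
contact_force: [-11.8, -3.2, 3.8]
width: -0.0002
grasp_force: 6.3
time: 41.62
tcp_pos: [0.6072, 0.1852, 0.001]
eef_rot: [-1.913, -1.547, -0.867]
contact_force: [-18.1, -5.4, 9.3]
width: -0.0
grasp_force: 10.2
time: 42.5
tcp_pos: [0.5744, 0.0931, 0.0344]
eef_rot: [-1.923, -1.546, -0.877]
contact_force: [0.7, 0.2, 0.1]
width: 0.0003
grasp_force: 0.0
grip [0.5701 0.074  0.0515] F [0.7 0.2 0.1] w 0.0003
scene [[390.9, 196.5], [384.2, 232.2]] side [[295.8, 204.0]] head [0.6354 0.1803 0.183 ]
fwd lean of head from grip mm 117.9 lateral 41.1
foot [([410, 135], [0.6615, 0.2023]), ([429, 182], [0.6589, 0.1589]), ([421, 204], [0.6477, 0.1432]), ([358, 213], [0.6079, 0.1448]), ([345, 165], [0.6099, 0.1845]), ([348, 141], [0.6174, 0.2058])]
white [([377, 122], [0.6446, 0.2245]), ([333, 126], [0.6119, 0.2272]), ([332, 143], [0.6072, 0.2103]), ([345, 144], [0.6159, 0.2074]), ([347, 139], [0.6185, 0.212]), ([375, 137], [0.6386, 0.2097])]
white [([417, 107], [0.6793, 0.2342]), ([410, 133], [0.6645, 0.2083]), ([468, 288], [0.6546, 0.086]), ([501, 284], [0.6734, 0.0844]), ([425, 110], [0.684, 0.2297])]
[[ 0.139  0.977  0.159]
 [ 0.641 -0.211  0.738]
 [ 0.755 -0.001 -0.656]]
yel [300.8   2.1] [240   0 150   7 701] [0.6216 0.412 ]
yel [316.2 121.4] [301 105  32  31 529] [0.6008 0.2375]
yel [227.1 153.7] [ 149  138  162   26 2228] [0.5332 0.2182]
knob px [157.17186915 135.05162549]
blk [156.2 132. ] [144 118  25  30 500] [0.4879 0.2399]
```

Flush against both stops, with -18 N and only elastic travel. Now the gate: the pivot is near (0.600, 0.221) and the knob near (0.489, 0.237), about 1.74 rad open. I bring the tool vertical and move it behind the knob.

```bash
python3 -m inch '[{"twist":[0,-9.8,0],"slide":[25,-10,-22],"jaw":255},{"twist":[0,-9.8,0],"slide":[10,-20,-10],"jaw":255},{"twist":[0,-9.8,0],"slide":[0,-20,0],"jaw":255},{"twist":[0,-9.8,0],"slide":[0,-20,0],"jaw":255},{"twist":[0,-9.8,0],"slide":[0,0,0],"jaw":255},{"twist":[0,0,0],"slide":[40,0,0],"jaw":255},{"twist":[0,0,0],"slide":[40,0,0],"jaw":255},{"twist":[0,0,0],"slide":[0,0,0],"jaw":255}]'
python3 - <<'E'
from h import *
s=get_state(); R=Rn.from_rotvec(s["eef_rot"]).as_matrix(); print(R.round(3))
C=np.array([.5996,.2208])
P=np.array([.499,.2655,s["tcp_pos"][2]]); print("to start",(R.T@(P-s["tcp_pos"])*1000).round(1))
a=np.radians(np.linspace(156,262,12)); W=np.c_[C[0]+.110*np.cos(a),C[1]+.110*np.sin(a),0*a]
print((np.diff(W,axis=0)@R*1000).round(1).tolist(), W[-1])
c,im=shot("wrist","w12.png"); h=cv2.cvtColor(im,cv2.COLOR_BGR2HSV)
y=((abs(h[...,0].astype(int)-22)<6)&(h[...,1]>150)&(h[...,2]>110)).astype(np.uint8)
for q,st in blobs(y,60,(0,0,640,480)): print("yel",q.round(1),st,onz(c,q,.02)[:2].round(4))
print(proj(c,[.489,.2365,.038]),proj(c,[.5996,.2208,.038]))
E
```

```text
time: 43.65
tcp_pos: [0.521, 0.1957, 0.0802]
eef_rot: [-2.434, -1.979, -0.002]
contact_force: [-0.2, -0.6, -0.2]
width: -0.0001
grasp_force: 0.0
[[ 0.204  0.979 -0.002]
 [ 0.979 -0.204  0.004]
 [ 0.004 -0.003 -1.   ]]
to start [ 63.8 -35.8   0.3]
[[-18.3, -2.4, -0.1], [-18.5, 0.7, -0.1], [-18.1, 3.8, -0.1], [-17.2, 6.8, -0.1], [-15.8, 9.6, -0.1], [-14.0, 12.1, -0.1], [-11.8, 14.2, -0.1], [-9.2, 16.0, -0.1], [-6.4, 17.3, -0.1], [-3.4, 18.2, -0.1], [-0.3, 18.5, -0.0]] [0.58429096 0.11187051 0.        ]
yel [347.3 193.6] [245 178 198  34 740] [0.5464 0.2304]
[[252.50421776 208.41942384]] [[441.33202273 196.47033231]]
```

```bash
python3 -m inch '[{"twist":[0,0,0],"slide":[34,-18,0],"jaw":255},{"twist":[0,0,0],"slide":[33,-18,0],"jaw":255},{"twist":[0,0,0],"slide":[0,0,30],"jaw":255},{"twist":[0,0,0],"slide":[0,0,30],"jaw":255},{"twist":[0,0,0],"slide":[0,0,15],"jaw":255},{"twist":[0,0,0],"slide":[0,0,8],"jaw":255},{"twist":[0,0,0],"slide":[0,0,0],"jaw":255}]'; python3 -m inch '[{"twist":[0,0,0],"slide":[-10,-1,0],"jaw":255},{"twist":[0,0,0],"slide":[-11.3,-1.4,0],"jaw":255},{"twist":[0,0,0],"slide":[-9.2,0.3,0],"jaw":255},{"twist":[0,0,0],"slide":[-9.2,0.3,0],"jaw":255},{"twist":[0,0,0],"slide":[-9,1.9,0],"jaw":255},{"twist":[0,0,0],"slide":[-9,1.9,0],"jaw":255},{"twist":[0,0,0],"slide":[0,0,0],"jaw":255}]'
python3 - <<'E'
from h import *
tilt()
c,im=shot("wrist","w13.png"); h=cv2.cvtColor(im,cv2.COLOR_BGR2HSV)
y=((abs(h[...,0].astype(int)-22)<6)&(h[...,1]>150)&(h[...,2]>110)).astype(np.uint8)
for q,st in blobs(y,60,(0,0,640,480)): print("yel",q.round(1),st,onz(c,q,.02)[:2].round(4))
for q,st in blobs(y,20,(0,0,640,480)): pass
sc,S=shot("scene"); h=cv2.cvtColor(S,cv2.COLOR_BGR2HSV); y=((abs(h[...,0].astype(int)-22)<6)&(h[...,1]>150)&(h[...,2]>110)).astype(np.uint8)
for q,st in blobs(y,6,(330,190,430,260)): print("scene yel",q.round(1),st,onz(sc,q,.02)[:2].round(4))
E
```

```text
time: 44.58
tcp_pos: [0.5012, 0.2641, -0.0015]
eef_rot: [-2.443, -1.971, -0.003]
contact_force: [0.8, 0.6, -0.1]
width: 0.0001
grasp_force: 0.0
time: 45.45
tcp_pos: [0.4908, 0.2064, -0.0019]
eef_rot: [-2.444, -1.97, -0.002]
contact_force: [-0.0, -0.4, -0.4]
width: 0.0001
grasp_force: 0.0
grip [0.4908 0.2064 0.0241] F [-0.  -0.4 -0.4] w 0.0001
scene [[390.9, 196.6], [384.2, 232.3]] side [[296.1, 150.0], [299.2, 200.4]] head [0.6355 0.18   0.183 ]
fwd lean of head from grip mm -52.6 lateral 146.8
yel [566.  237.3] [549 217  54  56 851] [0.6008 0.2192]
yel [614.9 239.7] [605 224  16  33 125] [0.6212 0.2137]
yel [590.5 246.2] [581 240  21  17  89] [0.611  0.2129]
yel [447.5 285. ] [ 355  247  191   80 2544] [0.5492 0.2078]
scene yel [369.7 214.4] [355 206  29  18 126] [0.5453 0.1937]
scene yel [383.8 216. ] [383 214   3   5   8] [0.5814 0.2264]
```

The gate is following, with the bar now at about 194°. I continue round the arc.

```bash
python3 -m inch '[{"twist":[0,0,0],"slide":[-6.5,3,0],"jaw":255},{"twist":[0,0,0],"slide":[-6.5,3,0],"jaw":255},{"twist":[0,0,0],"slide":[-8,4.7,0],"jaw":255},{"twist":[0,0,0],"slide":[-8,5,0],"jaw":255},{"twist":[0,0,0],"slide":[-7,6,0],"jaw":255},{"twist":[0,0,0],"slide":[-7,6.1,0],"jaw":255},{"twist":[0,0,0],"slide":[-6,7,0],"jaw":255},{"twist":[0,0,0],"slide":[-6,7.2,0],"jaw":255},{"twist":[0,0,0],"slide":[-4.6,8,0],"jaw":255},{"twist":[0,0,0],"slide":[-4.6,8,0],"jaw":255},{"twist":[0,0,0],"slide":[0,0,0],"jaw":255}]'
cat >> h.py <<'E'
def gate():
    C=np.array([.5996,.2208]); s=get_state(); d=s["tcp_pos"][:2]-C; print("tool ang",np.degrees(np.arctan2(d[1],d[0]))%360,np.hypot(*d),s["contact_force"].round(1))
    for n,box in(("wrist",(0,0,640,480)),("scene",(330,190,430,262)),("side",(240,180,320,240))):
        c,im=shot(n); h=cv2.cvtColor(im,cv2.COLOR_BGR2HSV); y=((abs(h[...,0].astype(int)-22)<6)&(h[...,1]>150)&(h[...,2]>110)).astype(np.uint8)
        for q,st in blobs(y,25,box):
            X=onz(c,q,.02)[:2]; e=X-C
            if .02<np.hypot(*e)<.13: print(n,q.round(1),st[4],X.round(4),"ang",(np.degrees(np.arctan2(e[1],e[0]))%360).round(1))
E
python3 -c "
from h import *
gate(); tilt()"
```

```text
time: 47.02
tcp_pos: [0.5342, 0.1313, -0.0022]
eef_rot: [-2.444, -1.97, -0.002]
contact_force: [-0.1, 0.2, 0.2]
width: 0.0
grasp_force: 0.0
tool ang 233.853370777237 0.11089062624164295 [-0.1  0.2  0.2]
wrist [402.7 175.3] 2317 [0.5803 0.1834] ang 242.6
scene [368.2 224.9] 123 [0.578  0.1561] ang 251.5
side [285.8 212.8] 26 [0.5713 0.1552] ang 246.7
grip [0.5335 0.1321 0.0237] F [ 1.1  0.3 -0.3] w -0.0001
scene [[390.9, 196.6], [384.2, 232.3]] side [[296.1, 150.2], [301.5, 200.9]] head [0.6355 0.18   0.183 ]
fwd lean of head from grip mm 12.3 lateral 89.3
```

```bash
python3 -m inch '[{"twist":[0,0,0],"slide":[-4.6,8,0],"jaw":255},{"twist":[0,0,0],"slide":[-4.3,8,0],"jaw":255},{"twist":[0,0,0],"slide":[-3.3,8.6,0],"jaw":255},{"twist":[0,0,0],"slide":[-3,8.7,0],"jaw":255},{"twist":[0,0,0],"slide":[-2,9,0],"jaw":255},{"twist":[0,0,0],"slide":[-1,5,0],"jaw":255},{"twist":[0,0,0],"slide":[0,0,0],"jaw":255}]';  python3 -m inch '[{"twist":[0,0,0],"slide":[-0.3,2.5,0],"jaw":255},{"twist":[0,0,0],"slide":[0,0,0],"jaw":255}]';  python3 -m inch '[{"twist":[0,0,0],"slide":[-0.2,2.5,0],"jaw":255},{"twist":[0,0,0],"slide":[0,0,0],"jaw":255}]'; python3 -c "
from h import *
gate(); tilt()"
```

```text
time: 48.15
tcp_pos: [0.5767, 0.1044, -0.0022]
eef_rot: [-2.443, -1.971, -0.003]
contact_force: [0.1, -0.9, 0.8]
width: 0.0001
grasp_force: 0.0
time: 48.4
tcp_pos: [0.5787, 0.104, -0.0022]
eef_rot: [-2.443, -1.971, -0.003]
contact_force: [-0.9, -1.1, -0.2]
width: 0.0001
grasp_force: 0.0
time: 48.65
tcp_pos: [0.5811, 0.1032, -0.0022]
eef_rot: [-2.443, -1.971, -0.003]
contact_force: [-0.6, 0.3, -0.4]
width: -0.0002
grasp_force: 0.3
tool ang 261.04216529739085 0.11909908119860371 [-0.6  0.3 -0.4]
wrist [331.  160.4] 536 [0.6001 0.1672] ang 270.5
wrist [359.6 165.9] 367 [0.6108 0.1627] ang 280.9
scene [371.1 231.1] 82 [0.6047 0.1441] ang 273.8
side [288.  201.8] 26 [0.603  0.1912] ang 276.5
grip [0.5811 0.1031 0.0238] F [-1.2 -0.2 -0.3] w 0.0
scene [[390.9, 196.6], [384.2, 232.3]] side [] head [0.6355 0.18   0.183 ]
fwd lean of head from grip mm 72.3 lateral 36.8
```

```bash
python3 -m inch '[{"twist":[0,0,0],"slide":[0.2,2,0],"jaw":255},{"twist":[0,0,0],"slide":[0,0,0],"jaw":255}]';  python3 -m inch '[{"twist":[0,0,0],"slide":[0.2,2,0],"jaw":255},{"twist":[0,0,0],"slide":[0,0,0],"jaw":255}]';  python3 -m inch '[{"twist":[0,0,0],"slide":[0.2,1.5,0],"jaw":255},{"twist":[0,0,0],"slide":[0,0,0],"jaw":255}]'; python3 -m inch '[{"twist":[0,0,0],"slide":[0.2,1.5,0],"jaw":255},{"twist":[0,0,0],"slide":[0,0,0],"jaw":255}]'; python3 -c "
from h import *
gate(); tilt()"
```

```text
time: 49.15
tcp_pos: [0.582, 0.1027, -0.0026]
eef_rot: [-2.442, -1.97, 0.0]
contact_force: [-4.7, -0.8, 2.0]
width: -0.0001
grasp_force: 2.1
time: 49.4
tcp_pos: [0.5831, 0.1016, -0.003]
eef_rot: [-2.442, -1.97, 0.004]
contact_force: [-7.0, -3.0, 2.0]
width: -0.0
grasp_force: 3.2
time: 49.65
tcp_pos: [0.5845, 0.1007, -0.0032]
eef_rot: [-2.443, -1.969, 0.005]
contact_force: [-7.7, -4.8, 1.4]
width: -0.0001
grasp_force: 3.2
time: 49.9
tcp_pos: [0.5861, 0.1, -0.0033]
eef_rot: [-2.444, -1.969, 0.005]
contact_force: [-5.8, -5.9, -0.4]
width: 0.0001
grasp_force: 4.0
tool ang 263.6145705896583 0.12150897770311081 [-5.8 -5.9 -0.4]
wrist [329.7 157.1] 924 [0.6051 0.1656] ang 275.6
scene [371.1 231.1] 82 [0.6047 0.1441] ang 273.8
side [289.8 201.5] 26 [0.6078 0.1889] ang 284.3
grip [0.5862 0.1001 0.0227] F [-6.3 -6.6  0.1] w 0.0001
scene [[390.9, 196.6], [384.2, 232.2]] side [] head [0.6355 0.18   0.183 ]
fwd lean of head from grip mm -38.2 lateral 30.4
```

The gate has stopped (-4.7 N against the 0.4 N that moves it, and its blob is unchanged). I withdraw, clear the scene and check everything.

```bash
python3 -m inch '[{"twist":[0,0,0],"slide":[0,-12,0],"jaw":255},{"twist":[0,0,0],"slide":[-4,-15,0],"jaw":255},{"twist":[0,0,0],"slide":[-20,-10,-35],"jaw":255},{"twist":[0,0,0],"slide":[-20,-10,-45],"jaw":255},{"twist":[0,0,0],"slide":[-20,0,-45],"jaw":255},{"twist":[0,0,0],"slide":[-20,0,-45],"jaw":255},{"twist":[0,0,0],"slide":[0,0,0],"jaw":255},{"twist":[0,0,0],"slide":[0,0,0],"jaw":255}]'
python3 - <<'E'
from h import *
gate(); tilt(); gaps("w14.png")
c=cam("wrist"); im=cv2.imread("pics/w14.png"); k=(im.max(2)<65).astype(np.uint8); p=proj(c,[.603,.1104,.038])[0]; print("knob exp",p)
for q,st in blobs(k,20,(p[0]-30,p[1]-30,p[0]+30,p[1]+30)): print("blk",q.round(1),st,onz(c,q,.03)[:2].round(4))
h=cv2.cvtColor(im,cv2.COLOR_BGR2HSV); y=((abs(h[...,0].astype(int)-22)<6)&(h[...,1]>150)&(h[...,2]>110)).astype(np.uint8)
y=cv2.morphologyEx(y,cv2.MORPH_CLOSE,np.ones((15,15)))
for ct in cv2.findContours(y,0,1)[0]:
    if cv2.contourArea(ct)>200:
        W=np.array([onz(c,q,.02)[:2]*1000 for q in ct[:,0]],np.float32); print("gate rect",cv2.minAreaRect(W))
E
```

```text
time: 51.15
tcp_pos: [0.5245, 0.03, 0.1673]
eef_rot: [-2.443, -1.971, -0.004]
contact_force: [-1.0, 0.1, -0.9]
width: 0.0001
grasp_force: 0.0
tool ang 248.51765237804017 0.2050297207422453 [-1.   0.1 -0.9]
wrist [361.2  60.1] 197 [0.5842 0.1504] ang 257.7
scene [369.8 228.1] 108 [0.5922 0.1499] ang 264.1
side [290.3 209.2] 96 [0.5896 0.16  ] ang 260.7
grip [0.5239 0.0302 0.1923] F [-0.4  0.5 -0.4] w -0.0001
scene [[390.9, 196.5], [384.2, 232.3]] side [[299.3, 200.6]] head [0.6354 0.1803 0.183 ]
fwd lean of head from grip mm 49.7 lateral 77.4
foot [([458, 0], [0.6595, 0.174]), ([459, 24], [0.6587, 0.1582]), ([448, 32], [0.65, 0.1546]), ([393, 39], [0.6086, 0.1587]), ([390, 0], [0.6104, 0.1846])]
white [([483, 0], [0.6793, 0.171]), ([460, 0], [0.6625, 0.1746]), ([461, 124], [0.6548, 0.086]), ([484, 121], [0.6734, 0.0844])]
knob exp [397.8866611  105.90088905]
gate rect ((588.95703125, 146.46951293945312), (87.80071258544922, 12.747291564941406), 74.70165252685547)
```

The gate was dragged back about 0.19 rad as I withdrew, which the bar angle (74.7° instead of about 86°) shows. I'll push it again, square on, then ease off slightly and lift straight up.

```bash
python3 -m inch '[{"twist":[0,0,0],"slide":[30,2,30],"jaw":255},{"twist":[0,0,0],"slide":[30,2,30],"jaw":255},{"twist":[0,0,0],"slide":[27,2,30],"jaw":255},{"twist":[0,0,0],"slide":[0,0,40],"jaw":255},{"twist":[0,0,0],"slide":[0,0,30],"jaw":255},{"twist":[0,0,0],"slide":[0,0,11],"jaw":255},{"twist":[0,0,0],"slide":[0,0,0],"jaw":255}]'; python3 -m inch '[{"twist":[0,0,0],"slide":[0.6,6,0],"jaw":255},{"twist":[0,0,0],"slide":[0.6,6,0],"jaw":255},{"twist":[0,0,0],"slide":[0.6,6,0],"jaw":255},{"twist":[0,0,0],"slide":[0,0,0],"jaw":255}]';  python3 -c "
from h import *
gate()"
```

```text
time: 52.32
tcp_pos: [0.5484, 0.114, -0.0034]
eef_rot: [-2.442, -1.971, -0.001]
contact_force: [0.5, -0.2, -0.4]
width: -0.0
grasp_force: 0.0
time: 52.82
tcp_pos: [0.5675, 0.1119, -0.0028]
eef_rot: [-2.443, -1.971, -0.004]
contact_force: [-1.0, 0.1, 0.5]
width: 0.0
grasp_force: 0.0
tool ang 253.54695381515722 0.11351036958913133 [-1.   0.1  0.5]
wrist [349.3 152.7] 1187 [0.5941 0.1774] ang 262.8
wrist [383.  102.4] 91 [0.61   0.1928] ang 290.4
wrist [382.  158.5] 30 [0.6063 0.1725] ang 277.9
wrist [381. 204.] 29 [0.603  0.1546] ang 272.9
wrist [380.  249.5] 28 [0.5994 0.1352] ang 269.8
scene [370.2 229.5] 97 [0.5974 0.1467] ang 268.3
```

```bash
python3 -m inch '[{"twist":[0,0,0],"slide":[0.4,4,0],"jaw":255},{"twist":[0,0,0],"slide":[0.4,4,0],"jaw":255},{"twist":[0,0,0],"slide":[0.4,4,0],"jaw":255},{"twist":[0,0,0],"slide":[0,0,0],"jaw":255}]'; python3 -m inch '[{"twist":[0,0,0],"slide":[0.2,2,0],"jaw":255},{"twist":[0,0,0],"slide":[0,0,0],"jaw":255}]'; python3 -m inch '[{"twist":[0,0,0],"slide":[0.2,2,0],"jaw":255},{"twist":[0,0,0],"slide":[0,0,0],"jaw":255}]'; python3 -c "
from h import *
gate()"
```

```text
time: 53.48
tcp_pos: [0.5791, 0.1106, -0.0031]
eef_rot: [-2.443, -1.971, -0.003]
contact_force: [-0.1, -0.8, 0.9]
width: -0.0001
grasp_force: 0.0
time: 53.72
tcp_pos: [0.5807, 0.1104, -0.0032]
eef_rot: [-2.443, -1.971, -0.003]
contact_force: [0.8, -0.3, 0.1]
width: 0.0001
grasp_force: 0.0
time: 53.98
tcp_pos: [0.5812, 0.1104, -0.0034]
eef_rot: [-2.441, -1.97, 0.001]
contact_force: [-6.6, -0.3, 4.4]
width: -0.0001
grasp_force: 3.2
tool ang 260.533377030005 0.11196243559412997 [-6.6 -0.3  4.4]
wrist [346.2 183.5] 834 [0.6044 0.1643] ang 274.8
scene [371.1 231.1] 82 [0.6047 0.1441] ang 273.8
```

Shut against its end of travel (-6.6 N). I ease 2.5 mm, check that the gate stays, and lift straight up.

```bash
python3 -m inch '[{"twist":[0,0,0],"slide":[-0.2,-2.5,0],"jaw":255},{"twist":[0,0,0],"slide":[0,0,0],"jaw":255}]'; python3 -c "
from h import *
gate()"; python3 -m inch '[{"twist":[0,0,0],"slide":[0,0,-10],"jaw":255},{"twist":[0,0,0],"slide":[0,0,-20],"jaw":255},{"twist":[0,0,0],"slide":[0,0,-30],"jaw":255},{"twist":[0,0,0],"slide":[0,-5,-40],"jaw":255},{"twist":[0,0,0],"slide":[-30,-15,-40],"jaw":255},{"twist":[0,0,0],"slide":[-40,-15,-30],"jaw":255},{"twist":[0,0,0],"slide":[0,0,0],"jaw":255}]'
cat > v.py <<'E'
from h import *
gate(); tilt(); gaps("w15.png")
c=cam("wrist"); im=cv2.imread("pics/w15.png")
h=cv2.cvtColor(im,cv2.COLOR_BGR2HSV); y=((abs(h[...,0].astype(int)-22)<6)&(h[...,1]>150)&(h[...,2]>110)).astype(np.uint8)
y=cv2.morphologyEx(y,cv2.MORPH_CLOSE,np.ones((15,15)))
for ct in cv2.findContours(y,0,1)[0]:
    if cv2.contourArea(ct)>200:
        W=np.array([onz(c,q,.02)[:2]*1000 for q in ct[:,0]],np.float32); print("gate rect",cv2.minAreaRect(W))
E
python3 v.py
```

```text
time: 54.38
tcp_pos: [0.5803, 0.1106, -0.003]
eef_rot: [-2.443, -1.971, -0.004]
contact_force: [0.7, 0.1, -1.2]
width: 0.0001
grasp_force: 0.0
tool ang 260.0939929614766 0.11191630162890369 [ 0.7  0.1 -1.2]
wrist [347.9 184.4] 824 [0.6041 0.164 ] ang 274.5
scene [371.1 231.1] 82 [0.6047 0.1441] ang 273.8
time: 55.4
tcp_pos: [0.5319, 0.0459, 0.1705]
eef_rot: [2.449, 1.967, 0.01]
contact_force: [-0.9, 0.7, -0.6]
width: -0.0
grasp_force: 0.0
tool ang 248.8440180422295 0.18753188332552903 [-0.9  0.7 -0.6]
wrist [370.1  69.7] 355 [0.5992 0.1582] ang 269.6
scene [371.1 231.1] 82 [0.6047 0.1441] ang 273.8
side [294.7 208.5] 105 [0.601  0.1548] ang 271.3
grip [0.5312 0.0495 0.1928] F [ 0.7  0.4 -0.8] w -0.0001
scene [[390.9, 196.5], [384.2, 232.3]] side [[299.8, 200.3]] head [0.6354 0.1803 0.183 ]
fwd lean of head from grip mm 133.6 lateral 74.3
foot [([452, 22], [0.6605, 0.1805]), ([451, 56], [0.6574, 0.1576]), ([439, 61], [0.648, 0.1561]), ([391, 68], [0.611, 0.1589]), ([387, 0], [0.6151, 0.2048]), ([425, 0], [0.6425, 0.1989])]
white [([476, 0], [0.681, 0.1919]), ([453, 19], [0.6629, 0.183]), ([456, 151], [0.6555, 0.0852]), ([478, 147], [0.6738, 0.0846])]
gate rect ((604.0574340820312, 155.740234375), (106.6116714477539, 13.005244255065918), 86.06001281738281)
```

The gate lies at 86.1°, parallel to the jig, so it is fully shut. The post is upright in the corner and the robot is clear, so I hand the job in.

```bash
python3 -c "
from plant import ticket
print(ticket.job_done())"
```

```text
the job is handed in; nothing more can be done
None
```

The post stands upright with its foot against both stops and the gate fully shut; it stood still after the nudge, but on the first slide it leaned about 0.4 rad in the gripper, its foot possibly just off the bench, before I righted it, and I handed in at about 56 s without being told a verdict.

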